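Square a row of stone coupons against the fence with a straightedge

ROBOT

A 7-joint arm with a two-finger parallel gripper is mounted at the origin on the work surface. World frame = base frame: x ahead of the robot, y to its left, z up, the work surface at z = 0. Lengths are in m, angles in rad, forces in N, time in s.
With the tool pointing down it reaches from about 0.425 to 0.95 m from the base axis. Payload 16.7 kg.
Tool frame: the origin (TCP) lies at the very end of the fingers, on their centre line; the grasp point (between the pads) lies 19 mm behind it (env.hold_point_z is the distance from the TCP to the grasp point, in m); z points along the fingers, y is the line along which they close (so a half turn about z gives the same grasp; the last joint's range is limited). The gripper opens to 94 mm and grips with 3 to 60 N. Pads are 16 mm wide; open, the fingers measure 119 mm over their backs; the gripper's body (75 mm by 177 mm) begins 78 mm behind the grasp point.
Start: joints at [1.044, 0.426, 0.074, 1.606, -0.034, 1.111, -0.067], TCP at [0.248, -0.628, 0.205] pointing down, gripper open.
Joint ranges: [-2.85, 2.85], [-0.5, 2.14], [-1.23, 1.37], [0.21, 2.46], [-1.02, 4.16], [0.16, 2.05], [-2.73, 2.73]. Speed limits (rad/s): [1.89, 1.89, 2.39, 2.39, 3.01, 3.01, 3.01].

INTERFACE

Orientations are given as a unit quaternion [w, x, y, z].
In Python, from plant import read_state, grab_frame, env, masks_of, landmark_of gives the robot as it stands.
- The arm moves only by the tool step_arm, never from a script. Its argument "series" is a list of rows, each a list of 3 entries, a list of its own where there are three numbers: the shift along the tool's x, y, z in cm, then the turn about the tool's z in rad, then the gripper's target within -1 to 1 (shut at 1, half-way at 0, fully open at -1). In form: [[[dx, dy, dz], spin, hand], ...]. A call has exactly 5 rows; each row shifts and turns the commanded pose from where the row before left it, along the tool's axes as they then stand; what a row does not reach is not made up. A row lasts 1/12 s, in which the tool goes at most 41.7 mm and 7.16 degrees, less where a joint would pass 70% of its speed; a pose out of reach is approached as far as the arm can. A call with a gripper value outside its range is refused whole. The fingers move at their own pace and stop on an object; the grip force is fixed at half the most. Time passes only in rows, so rows that do not move let the fingers close, or fill a call up. It gives the time, the measured TCP pose, the force, the opening and the grip force at its end, in the units of the state.
- read_state(): the state, without advancing time (a new reading comes with each control period).
- grab_frame(name): name is "scene" or "top" or "wrist"; returns a dict with "image" (420x560x3 uint8, red, green, blue), "fx", "fy", "cx", "cy" (pixels), "R" (3x3) and "t" (3): a world point X has camera coordinates R X + t; the wrist camera has in their place "tool_from_camera" (4x4, takes a point from camera to tool coordinates, whose origin is the TCP and whose axes are the flange's). Camera axes: x right, y down, z forward; pixel columns grow to the right and rows downward; lengths in m; the calibration is good to about 2 mm. A picture is of the moment at which its call begins: read the wrist's pose just before it. There is no depth.
- env.close_job(): hands the job in; it is judged then, once.
Trained networks look in a picture, given as the dict that the camera call returned (one of the last four; its "shot" number tells which), for a name from the list of things; names that differ only in an ending like _2 or _b are one class to them, and where a whole thing is asked for, a point or a joint stands for the part that bears it (a point fixed in the world has none). Each returns a list of dicts, best first, with "p" (0 to 1); they miss things now and then, are a little off and sometimes report something else, mostly with a low value. They report only what shows in the picture. A call takes as long as a camera call. They do not tell look-alikes from the thing itself.
- masks_of(picture, query): "pixels" (420x560 bool, what is visible of it) and "extent" ([left, top, right, bottom] in pixels, round what is visible of it).
- landmark_of(picture, query): "xy" ([column, row] in pixels: a listed point, or the origin of a listed thing).
The state is a dict: "time": time; "joint_pos": joint angles; "dq": joint speeds; "effort": joint torques, N m; "tcp_pos": TCP position; "eef_rot": TCP orientation; "wrist_force": force on the tool from outside, world axes, zero at the start; "moment": the same for the moment, N m; "grip_width": finger opening in m; "grasp_force": force on a finger pad.
Only numpy, scipy, OpenCV 4.12 (cv2) and the standard library are available. Lean on these libraries where they do the work, as an engineer would, in place of code of your own. Each camera call takes 0.05 s, during which the arm holds its last target. There are 200 camera calls.

TASK

Take the straightedge by its wooden grip and, using only the flat face of its blade, push the four stone coupons together as one row until all of them sit flush and square against the fence, then press the straightedge on all four at once with a steady push of about 10 N for a second; the blade is not always clamped at the same setting, so go by feel, and the sawn edges chip, so never load the fence with more than 15 N. Then set the straightedge back flat on its rubber mat and let go. Do not touch the coupons with the gripper, do not tip them, and leave the glassware, jar and slab alone.

Things in the scene. Friction and masses are not known exactly. Their poses are not given: they have to be found in the camera images.
- straightedge: loose aluminium sole with an upright blade; 220 mm long (y), 0.35 kg. Origin: on its underside below the grip's middle, z up. Sole 5 mm thick, x = -20 to 36. Blade 6 thick, z = 1 to 20, facing +x: clamped firmly in slots, its flat front (working) face at an unrecorded x of 44 to 68 mm. Wooden grip: 16 thick (x), 60 long (y), top 50 up; pinch its 16 mm about 32 up. Starts on the mat.
- plate: fixed grey plastic plate, 220 mm (x) x 260 mm (y) x 8 mm thick, on the bench. Origin: centre of its underside; its top is 8 mm above that. x points from its open front edge towards the fence, z up. A tool that rubs on it loses some of its push to friction.
- fence: fixed rigid aluminium bar on the plate's far edge, 260 mm long (y), 14 thick, 16 high. Origin: middle of the lower edge of its working face, on the plate's top, 79 mm in +x from the plate's centre; x points into the fence (the push direction, = plate's x), y along the face, z up. A coupon flush on it has its origin at x = -17 mm. It does not give: force climbs steeply within about a millimetre.
- mat: fixed black rubber rest mat, 100 mm (x) x 260 mm (y) x 4 mm thick. Origin: centre of its underside; z up. The straightedge starts on it, lengthwise.
- coupon1: pale stone coupon, square block 34 x 34 x 15 mm high, about 45 g, one of four alike; lies loose on the plate in front of the fence. Origin: centre of its underside; x and y square to its sides, z up; its x points within 0.3 rad of the plate's x at the start.
- coupon2: pale stone coupon, square block 34 x 34 x 15 mm high, about 45 g, one of four alike; lies loose on the plate in front of the fence. Origin: centre of its underside; x and y square to its sides, z up; its x points within 0.3 rad of the plate's x at the start.
- coupon3: pale stone coupon, square block 34 x 34 x 15 mm high, about 45 g, one of four alike; lies loose on the plate in front of the fence. Origin: centre of its underside; x and y square to its sides, z up; its x points within 0.3 rad of the plate's x at the start.
- coupon4: pale stone coupon, square block 34 x 34 x 15 mm high, about 45 g, one of four alike; lies loose on the plate in front of the fence. Origin: centre of its underside; x and y square to its sides, z up; its x points within 0.3 rad of the plate's x at the start.
- beaker_a: empty glass beaker, 50 mm across, 70 mm high; leave alone. Origin: centre of its underside.
- beaker_b: another empty glass beaker, 50 mm across, 70 mm high; leave alone. Origin: centre of its underside.
- jar: closed amber jar, 56 mm across, 75 mm high; leave alone. Origin: centre of its underside.
- slab: reddish stone sample slab 100 x 140 x 18 mm lying flat; leave alone. Origin: centre of its underside.
There are look-alikes about, which are no part of the job. Leave any blue look-alike of the coupon2 alone.

How it is judged:
On the way, in this order (a step that is already met when the one before it is completed fails the run):
1. the straightedge is lifted off its mat (z of straightedge in the frame of mat above 0.03 m and contact force between the fingers and straightedge above 1 N), for 0.2 s.
2. the held straightedge bears on all four coupons at once (over 0.5 N each) and the fence carries 4 to 15 N, for 0.4 s (contact force between the fingers and straightedge above 1 N and contact force between fence and anything else above 4 N and contact force between straightedge and coupon1 above 0.5 N and contact force between straightedge and coupon2 above 0.5 N and contact force between straightedge and coupon3 above 0.5 N and contact force between straightedge and coupon4 above 0.5 N), for 0.4 s.
At the end, for the whole second after the job is handed in: All four coupons lie flat on the plate against the fence (gap under 2 mm, square to it within 0.05 rad), at rest; the straightedge lies flat on the mat (its origin within 40 mm of the mat's centre, lengthwise within 0.3 rad), released and at rest (x of coupon1 in the frame of fence between -0.019 and -0.014 m and y of coupon1 in the frame of fence between -0.125 and 0.125 m and z of each of coupon1, coupon2, coupon3, coupon4 in the frame of fence below 0.004 m and angle between the x axis of each of coupon1, coupon2, coupon3, coupon4 and the x axis of fence, either way round below 0.05 rad and angle between each of coupon1, coupon2, coupon3, coupon4, straightedge's own z axis and vertical below 0.06 rad and linear speed of each of coupon1, coupon2, coupon3, coupon4, straightedge below 0.01 m/s and x of coupon2 in the frame of fence between -0.019 and -0.014 m and y of coupon2 in the frame of fence between -0.125 and 0.125 m and x of coupon3 in the frame of fence between -0.019 and -0.014 m and y of coupon3 in the frame of fence between -0.125 and 0.125 m and x of coupon4 in the frame of fence between -0.019 and -0.014 m and y of coupon4 in the frame of fence between -0.125 and 0.125 m and horizontal distance between straightedge and mat below 0.04 m and z of straightedge in the frame of mat below 0.008 m and angle between the y axis of straightedge and the y axis of mat, either way round below 0.3 rad); the robot touches nothing.
It fails at once if the fence is loaded with more than 15 N (contact force between fence and anything else above 15 N).
It fails at once if a coupon is tipped (angle between any of coupon1, coupon2, coupon3, coupon4's own z axis and vertical above 0.3 rad).
It fails at once if the gripper or arm touches a coupon (contact force between any of the fingers, the arm and coupon1 above 0.3 N or contact force between any of the fingers, the arm and coupon2 above 0.3 N or contact force between any of the fingers, the arm and coupon3 above 0.3 N or contact force between any of the fingers, the arm and coupon4 above 0.3 N).
It fails at once if a bystander is moved by more than 15 mm (distance of any of beaker_a, beaker_b, jar, slab from where it was at the start of the episode above 0.015 m).
It also fails if it takes over 72 s, if anything falls off the work surface, if the arm or the gripper's body presses on something with over 40 N, if the wrist force passes 120 N, or if a joint passes its speed limit or range.

## Working session

There is one attempt and no reset: what is moved stays moved. The work goes in short steps, Python scripts to look and compute and a tool call to move; the robot and the scene stay as the last step left them, time stands still between calls to the robot, and variables do not carry over. Pictures are saved under pics/ and viewed, at most 13 in all, crops included, and the job is handed in when it is done.

Besides the shell and the picture viewer there is one more tool, called after ">>>" by a JSON object that holds its "name" and its "arguments", one argument or row to a line. step_arm: Moves the arm, as the interface text tells. Its arguments: {"type":"object","properties":{"series":{"type":"array","items":{"type":"array"}}},"required":["series"]}

```bash
mkdir -p pics; cat > h.py <<'E'
import numpy as np, cv2
from plant import read_state, grab_frame, env, masks_of, landmark_of
def ray(f,uv,z):
    d=np.array([(uv[0]-f["cx"])/f["fx"],(uv[1]-f["cy"])/f["fy"],1.])
    R=np.array(f["R"]);t=np.array(f["t"]);c=-R.T@t;w=R.T@d
    return c+w*(z-c[2])/w[2]
def save(f,n): cv2.imwrite("pics/"+n,cv2.cvtColor(f["image"],cv2.COLOR_RGB2BGR))
E
python3 - <<'E'
from h import *
f=grab_frame("top");save(f,"top.png")
g=grab_frame("scene");save(g,"scene.png")
s=read_state();print({k:np.round(v,3) for k,v in s.items()})
for n,z in [("straightedge",0.004),("plate",0),("fence",.008),("mat",0),("coupon1",.008),("beaker_a",0),("jar",0),("slab",0)]:
    for r in landmark_of(f,n): print(n,round(r["p"],2),np.round(r["xy"]),np.round(ray(f,r["xy"],z),3))
E
```

```text
{'time': np.float64(0.1), 'joint_pos': array([ 1.044,  0.427,  0.074,  1.607, -0.034,  1.111, -0.067]), 'dq': array([-0.001, -0.003,  0.   , -0.001, -0.002, -0.   , -0.001]), 'effort': array([ 9.0000e-03, -9.3746e+01,  3.6770e+00, -4.5504e+01, -4.9000e-02,
        1.7000e-02,  0.0000e+00]), 'tcp_pos': array([ 0.248, -0.627,  0.205]), 'eef_rot': array([-0.001,  0.982,  0.187, -0.   ]), 'wrist_force': array([-0.442,  0.467,  0.337]), 'moment': array([-0.008,  0.011, -0.017]), 'grasp_force': np.float64(0.0), 'grip_width': np.float64(0.094)}
straightedge 0.84 [216. 208.] [0.554 0.152 0.004]
plate 0.75 [333. 185.] [ 0.6   -0.165  0.   ]
plate 0.17 [290. 116.] [ 0.809 -0.062  0.   ]
fence 0.7 [332. 157.] [ 0.678 -0.17   0.008]
mat 0.86 [215. 204.] [0.565 0.153 0.   ]
mat 0.34 [326. 189.] [ 0.593 -0.147  0.   ]
coupon1 0.68 [325. 259.] [ 0.401 -0.13   0.008]
coupon1 0.58 [358. 184.] [ 0.597 -0.234  0.008]
coupon1 0.58 [291. 114.] [ 0.809 -0.065  0.008]
coupon1 0.57 [343. 189.] [ 0.587 -0.192  0.008]
coupon1 0.55 [307. 176.] [ 0.627 -0.098  0.008]
coupon1 0.47 [410. 182.] [ 0.598 -0.375  0.008]
coupon1 0.44 [326. 185.] [ 0.601 -0.146  0.008]
beaker_a 0.88 [251. 123.] [0.791 0.048 0.   ]
beaker_a 0.85 [291. 112.] [ 0.82  -0.066  0.   ]
jar 0.71 [144. 295.] [0.335 0.342 0.   ]
```

View pics/top.png

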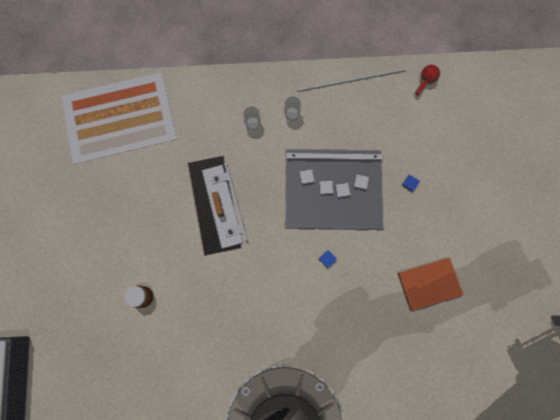

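View pics/scene.png

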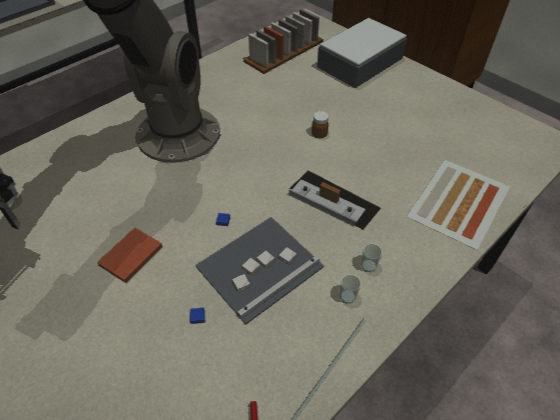

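The top view shows the mat and straightedge at (217,205) with the blade on the right side (facing -y). The plate is at (335,190), the fence along row 155 and the white coupons at (307,177), (326,187), (343,190) and (361,182). The blue decoys are at (328,259) and (411,183). The scene view agrees.

```bash
python3 - <<'E'
from h import *
f=grab_frame("top")
def rect(m,z):
    v,u=np.nonzero(m)
    c=cv2.findContours(m.astype(np.uint8),cv2.RETR_EXTERNAL,cv2.CHAIN_APPROX_NONE)[0]
    c=max(c,key=cv2.contourArea)[:,0]
    P=np.array([ray(f,p,z)[:2] for p in c])
    r=cv2.minAreaRect((P*1000).astype(np.float32)); return np.round(r[0],1),np.round(r[1],1),round(r[2],2)
for n,z in [("plate",.008),("fence",.024),("mat",.004),("straightedge",.012)]:
    for r in masks_of(f,n)[:1]: print(n,r["p"],rect(r["pixels"],z))
for r in masks_of(f,"coupon1"): print("c",r["p"],rect(r["pixels"],.023)[0])
hsv=cv2.cvtColor(f["image"],cv2.COLOR_RGB2HSV)
m=np.zeros(hsv.shape[:2],bool); m[180:225,205:230]=1
m&=(hsv[...,1]>110)&(hsv[...,0]<20)&(hsv[...,2]>60)
print("grip",m.sum(),rect(m,.050))
c=f; crop=cv2.resize(f["image"][140:260,180:400],None,fx=3.6,fy=3.6,interpolation=cv2.INTER_CUBIC)
cv2.imwrite("pics/crop.png",crop[...,::-1])
E
```

```text
plate 0.97 (array([ 592. , -166.1]), array([261.7, 223.5]), 86.01)
fence 0.82 (array([ 674.5, -171. ]), array([250.7,  19.8]), 86.92)
mat 0.93 (array([563.5, 170.2]), array([262.2,  94.9]), 3.92)
straightedge 0.62 (array([560.8, 130.2]), array([223.,  72.]), 12.24)
c 0.75 [ 580.7 -187.5]
c 0.67 [ 591.  -368.5]
c 0.64 [ 401.8 -134.1]
c 0.6 [ 600.3 -237.2]
c 0.59 [ 589.9 -144.2]
c 0.56 [623.9 -92.3]
grip 112 (array([556.7, 141.8]), array([58. , 13.7]), 12.23)
```

View pics/crop.png

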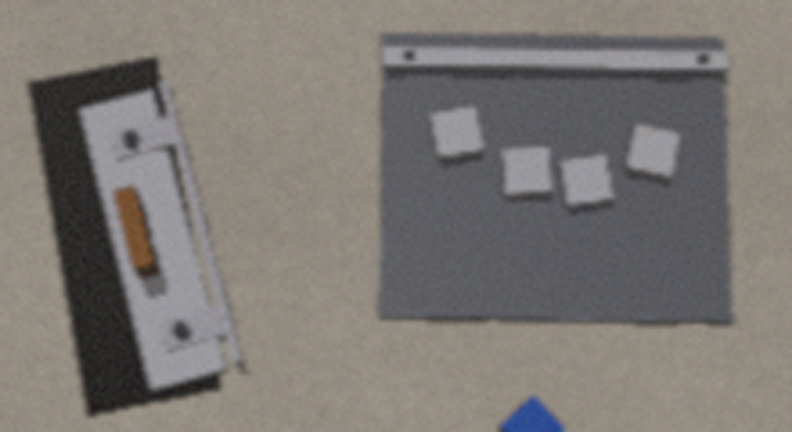

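>>> {"name": "step_arm", "arguments": {
  "series": [
    [[2.3,-2.4,0],0,0.3],
    [[2.3,-2.4,0],0,0.3],
    [[2.3,-2.4,0],0,0.3],
    [[2.3,-2.4,0],0,0.3],
    [[2.3,-2.4,0],0,0.3]
  ]
}}

```text
time: 1.22
tcp_pos: [0.3114, -0.4723, 0.2055]
eef_rot: [0.0, 0.982, 0.187, 0.0]
wrist_force: [1.3, -0.3, -0.2]
grip_width: 0.0639
grasp_force: 0.0
```

>>> {"name": "step_arm", "arguments": {
  "series": [
    [[2.3,-2.4,0],0,0.3],
    [[2.3,-2.4,0],0,0.3],
    [[2.3,-2.4,0],0,0.3],
    [[2.3,-2.4,0],0,0.3],
    [[2.3,-2.4,0],0,0.3]
  ]
}}

```text
time: 1.63
tcp_pos: [0.3743, -0.3183, 0.2057]
eef_rot: [0.0, 0.982, 0.187, 0.0]
wrist_force: [0.8, -1.1, -0.2]
grip_width: 0.0336
grasp_force: 0.0
```

>>> {"name": "step_arm", "arguments": {
  "series": [
    [[2.3,-2.4,0],0,0.3],
    [[2.3,-2.4,0],0,0.3],
    [[2.3,-2.4,0],0,0.3],
    [[2.3,-2.4,0],0,0.3],
    [[2.3,-2.4,0],0,0.3]
  ]
}}

```text
time: 2.05
tcp_pos: [0.4371, -0.1645, 0.2058]
eef_rot: [0.0, 0.982, 0.187, 0.0]
wrist_force: [0.8, 0.3, 0.0]
grip_width: 0.033
grasp_force: 0.0
```

>>> {"name": "step_arm", "arguments": {
  "series": [
    [[2.3,-2.4,0],0,0.3],
    [[2.3,-2.4,0],0,0.3],
    [[2.3,-2.4,0],0,0.3],
    [[2.3,-2.4,0],0,0.3],
    [[2.3,-2.4,0],0,0.3]
  ]
}}

```text
time: 2.47
tcp_pos: [0.4999, -0.0105, 0.2058]
eef_rot: [0.0, 0.982, 0.187, 0.0]
wrist_force: [1.3, -0.3, 0.3]
grip_width: 0.0328
grasp_force: 0.0
```

>>> {"name": "step_arm", "arguments": {
  "series": [
    [[2.3,-2.4,0],0,0.3],
    [[2.2,-2.4,0],0,0.3],
    [[2.2,-2.4,0],0,0.3],
    [[0,0,0],0.08,0.3],
    [[0,0,0],0.084,0.3]
  ]
}}

```text
time: 2.88
tcp_pos: [0.5356, 0.0818, 0.2053]
eef_rot: [-0.0, 0.994, 0.106, -0.0]
wrist_force: [-0.1, -1.8, -1.4]
grip_width: 0.0329
grasp_force: 0.0
```

```bash
cat >> h.py <<'E'
from scipy.spatial.transform import Rotation as Ro
def toolR(s): return Ro.from_quat(np.roll(s["eef_rot"],-1)).as_matrix()
def yang(s): r=toolR(s)[:,1]; return np.degrees(np.arctan2(r[1],r[0]))
def wristcam(s,f):
    T=np.array(f["tool_from_camera"]);R=toolR(s);W=np.eye(4);W[:3,:3]=R;W[:3,3]=s["tcp_pos"]
    C=np.linalg.inv(W@T); g=dict(f);g["R"]=C[:3,:3];g["t"]=C[:3,3];return g
def tomove(s,d): return np.round(toolR(s).T@np.array(d)*100,2)
E
python3 - <<'E'
from h import *
f=grab_frame("top")
for a,b in [((293.6,155.3),(375.3,156.4)),((216.1,178.3),(230.3,231.7))]:
    z=.024 if a[0]>250 else .01
    A,B=ray(f,a,z),ray(f,b,z);d=B-A;print(A,B,np.degrees(np.arctan2(d[1],d[0])))
s=read_state();w=wristcam(s,grab_frame("wrist"));save(w,"w1.png")
print(s["time"],s["tcp_pos"],yang(s),s["grip_width"],s["joint_pos"])
E
```

```text
[ 0.68362061 -0.06379895  0.024     ] [ 0.66868414 -0.28348771  0.024     ] -93.88950896753282
[0.63457625 0.14826102 0.01      ] [0.48691793 0.11456317 0.01      ] -167.1444039711007
2.9333 [0.53538335 0.08055092 0.20535587] -78.32312392687203 0.03269818439366772 [ 0.08241047  0.2359198  -0.40640336  1.88496247  0.10672973  1.04193293
 -1.73490428]
```

View pics/w1.png

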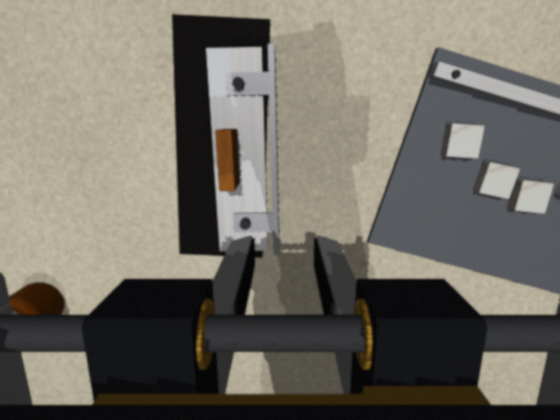

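The wrist view shows the grip at (227,160), the blade to its right at column 272, and the plate off to the right. The tool needs a half turn so that joint 7 keeps range for the later rotation.

```bash
cat >> h.py <<'E'
def grip(f,z=.054,roi=None):
    hsv=cv2.cvtColor(f["image"],cv2.COLOR_RGB2HSV)
    m=((hsv[...,1]>150)&(hsv[...,0]<16)&(hsv[...,2]>70)).astype(np.uint8)
    if roi: k=np.zeros_like(m);k[roi[1]:roi[3],roi[0]:roi[2]]=1;m*=k
    c=max(cv2.findContours(m,cv2.RETR_EXTERNAL,cv2.CHAIN_APPROX_NONE)[0],key=cv2.contourArea)[:,0]
    P=np.array([ray(f,p,z)[:2] for p in c])*1000
    return np.round(np.array(cv2.boxPoints(cv2.minAreaRect(P.astype(np.float32)))),1),cv2.minAreaRect(P.astype(np.float32))
E
python3 - <<'E'
from h import *
s=read_state();w=wristcam(s,grab_frame("wrist"))
b,r=grip(w,roi=(200,110,260,210));print(b,r)
d=np.array([r[0][0]/1000-s["tcp_pos"][0],r[0][1]/1000-s["tcp_pos"][1],0])
print(tomove(s,d)); print(ray(w,(272,50),.024),ray(w,(277,235),.024))
E
```

```text
[[525.9 143.9]
 [529.1 129.8]
 [585.5 142.5]
 [582.3 156.6]] ((555.684814453125, 143.1927032470703), (57.77402877807617, 14.476628303527832), 12.709779739379883)
[ 3.32 -5.76  0.  ]
[0.66645651 0.12058349 0.024     ] [0.48107886 0.07659485 0.024     ]
```

>>> {"name": "step_arm", "arguments": {
  "series": [
    [[1.1,-1.9,0],0,0.3],
    [[1.1,-1.9,0],0,0.3],
    [[1.1,-2.0,0],0,0.3],
    [[0,0,0.5],0.124,0.3],
    [[0,0,0.5],0.12,0.3]
  ]
}}

```text
time: 3.45
tcp_pos: [0.5556, 0.1442, 0.1956]
eef_rot: [-0.0, 1.0, -0.016, 0.0]
wrist_force: [0.1, -1.4, -0.9]
grip_width: 0.0328
grasp_force: 0.0
```

>>> {"name": "step_arm", "arguments": {
  "series": [
    [[0,0,0.5],0.12,0.3],
    [[0,0,0.5],0.12,0.3],
    [[0,0,0.5],0.12,0.3],
    [[0,0,0.5],0.12,0.3],
    [[0,0,0.5],0.12,0.3]
  ]
}}

```text
time: 3.87
tcp_pos: [0.5554, 0.1426, 0.1704]
eef_rot: [-0.0, 0.95, -0.312, 0.0]
wrist_force: [-0.9, -0.6, 0.3]
grip_width: 0.0328
grasp_force: 0.0
```

>>> {"name": "step_arm", "arguments": {
  "series": [
    [[0,0,0.5],0.12,0.3],
    [[0,0,0.5],0.12,0.3],
    [[0,0,0.5],0.12,0.3],
    [[0,0,0.5],0.12,0.3],
    [[0,0,0.5],0.12,0.3]
  ]
}}

```text
time: 4.28
tcp_pos: [0.552, 0.141, 0.1499]
eef_rot: [0.006, 0.891, -0.453, -0.008]
wrist_force: [-0.1, 0.8, -1.2]
grip_width: 0.0329
grasp_force: 0.0
```

>>> {"name": "step_arm", "arguments": {
  "series": [
    [[0,0,0.5],0.12,0.3],
    [[0,0,0.5],0.12,0.3],
    [[0,0,0.5],0.12,0.3],
    [[0,0,0.5],0.12,0.3],
    [[0,0,0.5],0.12,0.3]
  ]
}}

```text
time: 4.7
tcp_pos: [0.549, 0.1404, 0.1269]
eef_rot: [0.011, 0.768, -0.641, -0.012]
wrist_force: [0.4, -0.4, -2.4]
grip_width: 0.0329
grasp_force: 0.0
```

>>> {"name": "step_arm", "arguments": {
  "series": [
    [[0,0,0.5],0.12,0.3],
    [[0,0,0.5],0.12,0.3],
    [[0,0,0.5],0.12,0.3],
    [[0,0,0.5],0.12,0.3],
    [[0,0,0.5],0.12,0.3]
  ]
}}

```text
time: 5.12
tcp_pos: [0.5334, 0.0778, 0.0804]
eef_rot: [-0.009, -0.591, 0.806, 0.028]
wrist_force: [0.5, -0.5, 0.5]
grip_width: 0.033
grasp_force: 0.0
```

>>> {"name": "step_arm", "arguments": {
  "series": [
    [[0,0,0.5],0.12,0.3],
    [[0,0,0.5],0.12,0.3],
    [[0,0,0.5],0.12,0.3],
    [[0,0,0.5],0.12,0.3],
    [[0,0,0],0,0.3]
  ]
}}

```text
time: 5.53
tcp_pos: [0.4755, -0.0465, 0.073]
eef_rot: [0.002, -0.453, 0.89, 0.061]
wrist_force: [-0.5, 0.6, -0.4]
grip_width: 0.0329
grasp_force: 0.0
```

```bash
python3 - <<'E'
from h import *
s=read_state();w=wristcam(s,grab_frame("wrist"));save(w,"w2.png")
print(s["time"],s["tcp_pos"],yang(s),s["grip_width"],s["joint_pos"])
try:
    b,r=grip(w);print(b,r)
except Exception as e: print(e)
print(tomove(s,[.5557-s["tcp_pos"][0],.1432-s["tcp_pos"][1],.017-s["tcp_pos"][2]]))
E
```

```text
5.5333 [ 0.47552555 -0.04653007  0.07303679] 144.11902741293068 0.03294693452406973 [-0.89212232  0.85352622  1.37429312  2.15352876 -1.01923827  1.18581027
 -2.72750336]
max() iterable argument is empty
[-19.68   4.     7.24]
```

View pics/w2.png

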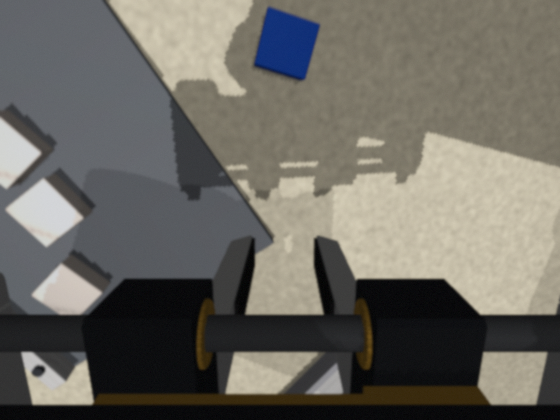

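The wrist view shows the fingers over bare bench by the plate's near corner. Joint 7 ran to its limit, so spin has the opposite sign to what I assumed. I'll rise and unwind.

>>> {"name": "step_arm", "arguments": {
  "series": [
    [[0,0,-2.5],0,0.3],
    [[0,0,-2.5],0,0.3],
    [[0,0,-2.5],-0.12,0.3],
    [[0,0,-2.5],-0.12,0.3],
    [[0,0,0],-0.12,0.3]
  ]
}}

```text
time: 6.0
tcp_pos: [0.487, -0.0692, 0.154]
eef_rot: [0.024, -0.619, 0.782, 0.063]
wrist_force: [-0.7, -0.6, 0.0]
grip_width: 0.0331
grasp_force: 0.0
```

>>> {"name": "step_arm", "arguments": {
  "series": [
    [[0,0,0],-0.12,0.3],
    [[0,0,0],-0.12,0.3],
    [[0,0,0],-0.12,0.3],
    [[0,0,0],-0.12,0.3],
    [[0,0,0],-0.12,0.3]
  ]
}}

```text
time: 6.42
tcp_pos: [0.4853, -0.0672, 0.1506]
eef_rot: [-0.041, 0.823, -0.564, -0.055]
wrist_force: [-0.2, -0.6, -0.6]
grip_width: 0.0329
grasp_force: 0.0
```

>>> {"name": "step_arm", "arguments": {
  "series": [
    [[0,0,0],-0.12,0.3],
    [[0,0,0],-0.12,0.3],
    [[0,0,0],-0.12,0.3],
    [[0,0,0],-0.12,0.3],
    [[0,0,0],-0.12,0.3]
  ]
}}

```text
time: 6.83
tcp_pos: [0.4853, -0.0673, 0.1507]
eef_rot: [-0.055, 0.953, -0.295, -0.04]
wrist_force: [0.3, -0.0, 0.3]
grip_width: 0.033
grasp_force: 0.0
```

```bash
cat >> h.py <<'E'
def st():
    s=read_state();print("t",round(float(s["time"]),2),"tcp",np.round(s["tcp_pos"],4),"yang",round(yang(s),2),"z",np.round(toolR(s)[:,2],3),"w",round(float(s["grip_width"]),4),"gf",round(float(s["grasp_force"]),1),"F",np.round(s["wrist_force"],1),"M",np.round(s["moment"],2),"q",np.round(s["joint_pos"],2));return s
E
python3 - <<'E'
from h import *
st()
E
```

```text
t 6.83 tcp [ 0.4853 -0.0673  0.1507] yang -124.68 z [-0.044  0.129 -0.991] w 0.033 gf 0.0 F [ 0.3 -0.   0.3] M [-0.09 -0.05  0.02] q [-0.74  0.38  1.04  2.06 -0.52  1.03 -1.58]
```

The limit excursion left the tool tilted by about 8°. I'll identify the kinematics so I can use a reach limit to take the tilt back out.

```bash
cat > kin.py <<'E'
import numpy as np, itertools
from scipy.optimize import least_squares
from scipy.spatial.transform import Rotation as Ro
D=[([1.044,.427,.074,1.607,-.034,1.111,-.067],[.248,-.627,.205],[-.001,.982,.187,0]),
([0.08241047,0.2359198,-0.40640336,1.88496247,0.10672973,1.04193293,-1.73490428],[.53538,.08055,.20536],None),
([-0.89212232,0.85352622,1.37429312,2.15352876,-1.01923827,1.18581027,-2.72750336],[.47553,-.04653,.07304],[.002,-.453,.89,.061]),
([-.74,.38,1.04,2.06,-.52,1.03,-1.58],[.4853,-.0673,.1507],[-.055,.953,-.295,-.04])]
def fk(q,p,s):
    d,a,b,c,o1,o7=p
    R=Ro.from_euler('z',s[0]*q[0]+o1);t=np.array([0,0,d])
    R=R*Ro.from_euler('y',q[1])*Ro.from_euler('z',s[1]*q[2]); t=t+R.apply([0,0,a])
    R=R*Ro.from_euler('y',q[3])*Ro.from_euler('z',s[2]*q[4]); t=t+R.apply([0,0,b])
    R=R*Ro.from_euler('y',q[5])*Ro.from_euler('z',s[3]*q[6]+o7); t=t+R.apply([0,0,c])
    return t,R
def res(p,s):
    o=[]
    for q,x,r in D:
        t,R=fk(q,p,s);o+=list(t-x)
        if r is not None: o+=list(.3*(R.inv()*Ro.from_quat(np.roll(r,-1))).as_rotvec())
    return np.array(o)
def fit():
    best=None
    for s in itertools.product([1,-1],repeat=4):
        for o1 in (0,1.57,3.14,-1.57):
          for o7 in (0,1.57,3.14,-1.57):
            r=least_squares(res,[.34,.4,.4,.25,o1,o7],args=(s,))
            if best is None or r.cost<best[0]: best=(r.cost,r.x,s)
    return best
if __name__=="__main__":
    b=fit();print(b);print(np.round(res(b[1],b[2]),3));np.save("kin.npy",np.r_[b[1],b[2]])
E
python3 kin.py
```

```text
(np.float64(0.0004623571149888532), array([ 0.18337769,  0.57116533,  0.48909369,  0.27219527, -0.09999788,
        1.47371517]), (-1, -1, -1, -1))
[-0.003  0.     0.008 -0.     0.    -0.001  0.003  0.007  0.014 -0.005
 -0.004 -0.021 -0.002  0.003 -0.001 -0.006  0.002 -0.001 -0.004 -0.003
  0.001]
```

```bash
cat > sim.py <<'E'
from kin import *
k=np.load("kin.npy");p,s=k[:6],k[6:]
lo=np.array([-2.85,-.5,-1.23,.21,-1.02,.16,-2.73])+1e-4;hi=np.array([2.85,2.14,1.37,2.46,4.16,2.05,2.73])-1e-4
def ik(q,t,R,w):
    f=lambda x:np.r_[fk(x,p,s)[0]-t,w*(fk(x,p,s)[1].inv()*R).as_rotvec(),.002*(x-q)]
    return least_squares(f,np.clip(q,lo,hi),bounds=(lo,hi)).x
q0=np.array([-.74,.38,1.04,2.06,-.52,1.03,-1.58])
def run(path,w,spin=0,show=True):
    q=q0.copy()
    for seg in path:
        t,R=fk(q,p,s);n=int(np.ceil(np.linalg.norm(np.array(seg)-t)/.03))
        for i in range(n+8):
            t,R=fk(q,p,s);d=np.array(seg)-t;L=np.linalg.norm(d)
            if L>.03:d*=.03/L
            q=ik(q,t+d,R,w)
        t,R=fk(q,p,s);print(w,"seg",seg,"t",np.round(t,3),"z",np.round(R.as_matrix()[:,2],3),"q",np.round(q,2))
if __name__=="__main__":
    a=np.radians(-71)
    for w in (.3,1):
        run([[.5*np.cos(a),.5*np.sin(a),.25],[1.0*np.cos(a),1.0*np.sin(a),.25],[.7*np.cos(a),.7*np.sin(a),.25]],w)
        run([[.5*np.cos(a),.5*np.sin(a),.25],[.5*np.cos(a),.5*np.sin(a),.65],[.5*np.cos(a),.5*np.sin(a),.25]],w)
        b=np.radians(109)
        run([[.5*np.cos(b),.5*np.sin(b),.25],[.3*np.cos(b),.3*np.sin(b),.25],[.5*np.cos(b),.5*np.sin(b),.25]],w)
E
python3 sim.py
```

```text
0.3 seg [np.float64(0.16278407722857838), np.float64(-0.47275928779965837), 0.25] t [ 0.163 -0.473  0.25 ] z [-0.029  0.134 -0.99 ] q [ 0.21  0.36  1.18  1.87 -0.33  1.29 -0.66]
0.3 seg [np.float64(0.32556815445715676), np.float64(-0.9455185755993167), 0.25] t [ 0.326 -0.945  0.25 ] z [ 0.017  0.001 -1.   ] q [ 1.07  1.18  0.8   0.21 -0.77  1.81 -0.94]
0.3 seg [np.float64(0.2278977081200097), np.float64(-0.6618630029195217), 0.25] t [ 0.228 -0.662  0.25 ] z [ 0.017  0.001 -1.   ] q [ 0.52  0.62  0.99  1.5  -0.54  1.31 -0.59]
0.3 seg [np.float64(0.16278407722857838), np.float64(-0.47275928779965837), 0.25] t [ 0.163 -0.473  0.25 ] z [-0.029  0.134 -0.99 ] q [ 0.21  0.36  1.18  1.87 -0.33  1.29 -0.66]
0.3 seg [np.float64(0.16278407722857838), np.float64(-0.47275928779965837), 0.65] t [ 0.163 -0.473  0.65 ] z [-0.025  0.121 -0.992] q [ 1.12  0.13  0.04  1.08 -0.02  2.05 -1.02]
0.3 seg [np.float64(0.16278407722857838), np.float64(-0.47275928779965837), 0.25] t [ 0.163 -0.473  0.25 ] z [-0.025  0.121 -0.992] q [ 1.12  0.18  0.04  1.88 -0.02  1.21 -1.  ]
0.3 seg [np.float64(-0.162784077228
[... 1371 characters left out ...]

1 seg [np.float64(0.16278407722857838), np.float64(-0.47275928779965837), 0.25] t [ 0.163 -0.473  0.25 ] z [-0.025  0.124 -0.992] q [ 1.27  0.18 -0.14  1.87  0.01  1.22 -1.04]
1 seg [np.float64(-0.16278407722857832), np.float64(0.4727592877996584), 0.25] t [-0.014  0.402  0.191] z [-0.178  0.242 -0.954] q [ 0.03 -0.5  -1.23  2.32 -0.89  1.05 -2.73]
1 seg [np.float64(-0.09767044633714698), np.float64(0.283655572679795), 0.25] t [-0.05   0.303  0.215] z [-0.28   0.259 -0.924] q [-0.5  -0.5  -0.71  2.45 -0.79  1.13 -2.73]
1 seg [np.float64(-0.16278407722857832), np.float64(0.4727592877996584), 0.25] t [-0.123  0.45   0.252] z [-0.347  0.287 -0.893] q [-0.13 -0.5  -1.23  2.2  -1.02  1.17 -2.73]
```

```bash
python3 - <<'E'
from h import *
s=read_state()
a=np.radians(-71);u=np.array([np.cos(a),np.sin(a),0])
print(tomove(s,np.array([.22,-.55,.30])-s["tcp_pos"]),"per 15 rows",tomove(s,np.array([.22,-.55,.30])-s["tcp_pos"])/15)
print("out 3cm",tomove(s,u*.03))
E
```

```text
[  3.49  53.4  -19.82] per 15 rows [ 0.23266667  3.56       -1.32133333]
out 3cm [ 2.39  1.77 -0.41]
```

>>> {"name": "step_arm", "arguments": {
  "series": [
    [[0.2,2.7,-1.0],0,0.3],
    [[0.2,2.7,-1.0],0,0.3],
    [[0.2,2.7,-1.0],0,0.3],
    [[0.2,2.7,-1.0],0,0.3],
    [[0.2,2.7,-1.0],0,0.3]
  ]
}}

```text
time: 7.25
tcp_pos: [0.4173, -0.1906, 0.1887]
eef_rot: [-0.055, 0.952, -0.298, -0.041]
wrist_force: [0.4, -0.2, -0.4]
grip_width: 0.0332
grasp_force: 0.0
```

>>> {"name": "step_arm", "arguments": {
  "series": [
    [[0.2,2.7,-1.0],0,0.3],
    [[0.2,2.7,-1.0],0,0.3],
    [[0.2,2.7,-1.0],0,0.3],
    [[0.2,2.7,-1.0],0,0.3],
    [[0.2,2.7,-1.0],0,0.3]
  ]
}}

```text
time: 7.67
tcp_pos: [0.3502, -0.3127, 0.2265]
eef_rot: [-0.055, 0.952, -0.298, -0.04]
wrist_force: [1.2, -0.2, -0.4]
grip_width: 0.0329
grasp_force: 0.0
```

>>> {"name": "step_arm", "arguments": {
  "series": [
    [[0.2,2.7,-1.0],0,0.3],
    [[0.2,2.7,-1.0],0,0.3],
    [[0.2,2.7,-1.0],0,0.3],
    [[0.2,2.7,-1.0],0,0.3],
    [[0.2,2.7,-1.0],0,0.3]
  ]
}}

```text
time: 8.08
tcp_pos: [0.283, -0.4348, 0.2641]
eef_rot: [-0.055, 0.952, -0.298, -0.041]
wrist_force: [1.5, -0.1, 0.1]
grip_width: 0.0331
grasp_force: 0.0
```

>>> {"name": "step_arm", "arguments": {
  "series": [
    [[0.2,2.7,-1.0],0,0.3],
    [[0.2,2.7,-1.0],0,0.3],
    [[0.2,2.7,-1.0],0,0.3],
    [[0.2,2.7,-1.0],0,0.3],
    [[0.2,2.7,-1.0],0,0.3]
  ]
}}

```text
time: 8.5
tcp_pos: [0.2158, -0.5569, 0.3016]
eef_rot: [-0.055, 0.952, -0.298, -0.041]
wrist_force: [0.2, 0.7, 0.7]
grip_width: 0.033
grasp_force: 0.0
```

>>> {"name": "step_arm", "arguments": {
  "series": [
    [[2.4,1.8,-0.4],0,0.3],
    [[2.4,1.8,-0.4],0,0.3],
    [[2.4,1.8,-0.4],0,0.3],
    [[2.4,1.8,-0.4],0,0.3],
    [[2.4,1.8,-0.4],0,0.3]
  ]
}}

```text
time: 8.92
tcp_pos: [0.2643, -0.7008, 0.3002]
eef_rot: [-0.055, 0.952, -0.298, -0.041]
wrist_force: [-0.2, 0.8, 0.9]
grip_width: 0.0327
grasp_force: 0.0
```

>>> {"name": "step_arm", "arguments": {
  "series": [
    [[2.4,1.8,-0.4],0,0.3],
    [[2.4,1.8,-0.4],0,0.3],
    [[2.4,1.8,-0.4],0,0.3],
    [[2.4,1.8,-0.4],0,0.3],
    [[2.4,1.8,-0.4],0,0.3]
  ]
}}

```text
time: 9.33
tcp_pos: [0.3091, -0.8358, 0.2995]
eef_rot: [-0.055, 0.952, -0.298, -0.041]
wrist_force: [0.5, 0.1, 0.3]
grip_width: 0.0326
grasp_force: 0.0
```

```bash
python3 - <<'E'
from h import *
s=st()
a=np.arctan2(s["tcp_pos"][1],s["tcp_pos"][0]);u=np.array([np.cos(a),np.sin(a),0])
print(np.degrees(a),np.hypot(*s["tcp_pos"][:2]),"out 2cm",tomove(s,u*.02))
E
```

```text
t 9.33 tcp [ 0.3091 -0.8358  0.2995] yang -125.02 z [-0.045  0.129 -0.991] w 0.0326 gf 0.0 F [0.5 0.1 0.3] M [-0.02 -0.04 -0.  ] q [ 0.95  1.03  0.86  0.56 -0.7   1.84 -0.81]
-69.70379684589511 0.8911563232977298 out 2cm [ 1.62  1.13 -0.27]
```

>>> {"name": "step_arm", "arguments": {
  "series": [
    [[1.6,1.15,-0.27],0,0.3],
    [[1.6,1.15,-0.27],0,0.3],
    [[1.6,1.15,-0.27],0,0.3],
    [[1.6,1.15,-0.27],0,0.3],
    [[0,0,0],0,0.3]
  ]
}}

```text
time: 9.75
tcp_pos: [0.3188, -0.8815, 0.2882]
eef_rot: [-0.044, 0.951, -0.303, -0.037]
wrist_force: [0.2, 0.0, 0.6]
grip_width: 0.0329
grasp_force: 0.0
```

```bash
cat >> h.py <<'E'
def out():
    s=st();a=np.arctan2(s["tcp_pos"][1],s["tcp_pos"][0]);u=np.array([np.cos(a),np.sin(a),0])
    print("az",np.degrees(a),"r",np.hypot(*s["tcp_pos"][:2]),"out 2cm",tomove(s,u*.02),"up 2cm",tomove(s,[0,0,.02]));return s
E
python3 -c "from h import *;out()"
```

```text
t 9.75 tcp [ 0.3188 -0.8815  0.2882] yang -125.47 z [-0.045  0.106 -0.993] w 0.0329 gf 0.0 F [0.2 0.  0.6] M [-0.03 -0.03 -0.03] q [ 1.08  1.19  1.09  0.21 -1.01  1.96 -0.91]
az -70.11708929026794 r 0.9373657309379622 out 2cm [ 1.63  1.13 -0.23] up 2cm [-0.2  -0.12 -1.99]
```

>>> {"name": "step_arm", "arguments": {
  "series": [
    [[2.5,1.7,-0.5],0,0.3],
    [[2.5,1.7,-0.5],0,0.3],
    [[2.5,1.7,-0.5],0,0.3],
    [[2.5,1.7,-0.5],0,0.3],
    [[2.5,1.7,-0.5],0,0.3]
  ]
}}

```text
time: 10.17
tcp_pos: [0.3424, -0.9222, 0.2677]
eef_rot: [-0.004, 0.954, -0.3, -0.001]
wrist_force: [0.7, -0.4, -0.0]
grip_width: 0.033
grasp_force: 0.0
```

```bash
python3 -c "from h import *;out()"
```

```text
t 10.17 tcp [ 0.3424 -0.9222  0.2677] yang -124.91 z [ 0.001  0.007 -1.   ] w 0.033 gf 0.0 F [ 0.7 -0.4 -0. ] M [ 0.06 -0.01 -0.01] q [ 1.08  1.21  1.07  0.21 -1.02  1.83 -0.91]
az -69.6309867951236 r 0.9837621007811446 out 2cm [ 1.64  1.14 -0.01] up 2cm [-0.01 -0.01 -2.  ]
```

```bash
cat > sim2.py <<'E'
from sim import *
def go(q,dst,yaw,w=.3,lab=""):
    dst=np.array(dst)
    for i in range(80):
        t,R=fk(q,p,s);d=dst-t;L=np.linalg.norm(d)
        if L>.03:d*=.03/L
        y=R.as_matrix()[:,1];e=(yaw-np.arctan2(y[1],y[0])+np.pi)%(2*np.pi)-np.pi
        e=np.clip(e,-.1,.1)
        if L<1e-3 and abs(e)<2e-3:break
        q=ik(q,t+d,R*Ro.from_euler('z',-e),w)
    t,R=fk(q,p,s);print(lab,np.round(t,3),"z",np.round(R.as_matrix()[:,2],3),"q",np.round(q,2));return q
if __name__=="__main__":
    r=np.radians
    q=np.array([1.08,1.21,1.07,.21,-1.02,1.83,-.91])
    q=go(q,[.3,-.55,.27],r(-125),lab="back")
    q=go(q,[.5557,.1432,.2],r(-77.3),lab="mat")
    q=go(q,[.5557,.1432,.017],r(-77.3),lab="down")
    q=go(q,[.5557,.1432,.08],r(-77.3),lab="up")
    q=go(q,[.52,-.16,.08],r(-3.9),lab="plate")
    q=go(q,[.52,-.16,.022],r(-3.9),lab="plate dn")
    q=go(q,[.61,-.165,.022],r(-3.9),lab="push")
E
python3 sim2.py
```

```text
back [ 0.3  -0.55  0.27] z [ 0.006  0.006 -1.   ] q [ 0.11  0.67  1.37  1.65 -0.67  1.39 -0.61]
mat [0.556 0.143 0.2  ] z [ 0.006  0.007 -1.   ] q [-1.23  0.54  1.21  1.85 -0.56  1.14 -1.16]
down [0.556 0.143 0.017] z [ 0.006  0.006 -1.   ] q [-1.05  0.74  0.97  1.99 -0.83  0.86 -0.96]
up [0.556 0.143 0.08 ] z [ 0.006  0.007 -1.   ] q [-1.11  0.66  1.06  1.96 -0.73  0.95 -1.04]
plate [ 0.52 -0.16  0.08] z [ 0.006  0.006 -1.   ] q [-0.38  0.48  0.75  2.02 -0.46  0.81  0.57]
plate dn [ 0.52  -0.16   0.022] z [ 0.006  0.006 -1.   ] q [-0.32  0.56  0.67  2.05 -0.55  0.71  0.65]
push [ 0.61  -0.165  0.022] z [ 0.006  0.006 -1.   ] q [-0.3   0.67  0.65  1.85 -0.56  0.81  0.58]
```

>>> {"name": "step_arm", "arguments": {
  "series": [
    [[-1.2,-2.75,0.1],0,0.3],
    [[-1.2,-2.75,0.1],0,0.3],
    [[-1.2,-2.75,0.1],0,0.3],
    [[-1.2,-2.75,0.1],0,0.3],
    [[-1.2,-2.75,0.1],0,0.3]
  ]
}}

```text
time: 10.58
tcp_pos: [0.3681, -0.8109, 0.2659]
eef_rot: [-0.003, 0.954, -0.301, -0.001]
wrist_force: [0.6, -1.0, 0.9]
grip_width: 0.033
grasp_force: 0.0
```

>>> {"name": "step_arm", "arguments": {
  "series": [
    [[-1.2,-2.75,0.1],0,0.3],
    [[-1.2,-2.75,0.1],0,0.3],
    [[-1.2,-2.75,0.1],0,0.3],
    [[-1.2,-2.75,0.1],0,0.3],
    [[-1.2,-2.75,0.1],0,0.3]
  ]
}}

```text
time: 11.0
tcp_pos: [0.3988, -0.6638, 0.2618]
eef_rot: [-0.003, 0.954, -0.301, -0.001]
wrist_force: [0.7, -0.7, 0.6]
grip_width: 0.0326
grasp_force: 0.0
```

>>> {"name": "step_arm", "arguments": {
  "series": [
    [[-1.2,-2.75,0.1],0,0.3],
    [[-1.2,-2.75,0.1],0,0.3],
    [[-1.2,-2.75,0.1],0,0.3],
    [[-1.2,-2.75,0.1],0,0.3],
    [[-1.2,-2.75,0.1],0,0.3]
  ]
}}

```text
time: 11.42
tcp_pos: [0.4289, -0.5169, 0.2574]
eef_rot: [-0.003, 0.954, -0.301, -0.001]
wrist_force: [0.6, 0.7, -0.2]
grip_width: 0.0328
grasp_force: 0.0
```

```bash
python3 -c "from h import *;st()"
```

```text
t 11.42 tcp [ 0.4289 -0.5169  0.2574] yang -124.98 z [ 0.     0.006 -1.   ] w 0.0328 gf 0.0 F [ 0.6  0.7 -0.2] M [ 0.05 -0.05 -0.06] q [ 0.01  0.75  1.32  1.59 -0.74  1.39 -0.77]
```

>>> {"name": "step_arm", "arguments": {
  "series": [
    [[-1.1,-2.5,0.1],0,0.3],
    [[-1.1,-2.5,0.1],0,0.3],
    [[-1.1,-2.5,0.1],0,0.3],
    [[-1.1,-2.5,0.1],0,0.3],
    [[-1.1,-2.5,0.1],0,0.3]
  ]
}}

```text
time: 11.83
tcp_pos: [0.4558, -0.3831, 0.2534]
eef_rot: [-0.003, 0.954, -0.301, -0.001]
wrist_force: [-0.3, -0.1, 0.1]
grip_width: 0.033
grasp_force: 0.0
```

>>> {"name": "step_arm", "arguments": {
  "series": [
    [[-1.1,-2.5,0.1],0,0.3],
    [[-1.1,-2.5,0.1],0,0.3],
    [[-1.1,-2.5,0.1],0,0.3],
    [[-1.1,-2.5,0.1],0,0.3],
    [[-1.1,-2.5,0.1],0,0.3]
  ]
}}

```text
time: 12.25
tcp_pos: [0.4828, -0.2491, 0.2493]
eef_rot: [-0.003, 0.954, -0.301, -0.0]
wrist_force: [0.4, -0.3, 0.4]
grip_width: 0.0329
grasp_force: 0.0
```

>>> {"name": "step_arm", "arguments": {
  "series": [
    [[-1.1,-2.5,0.1],0,0.3],
    [[-1.1,-2.5,0.1],0,0.3],
    [[-1.1,-2.5,0.1],0,0.3],
    [[-1.1,-2.5,0.1],0,0.3],
    [[-1.1,-2.5,0.1],0,0.3]
  ]
}}

```text
time: 12.67
tcp_pos: [0.5098, -0.1149, 0.2452]
eef_rot: [-0.003, 0.954, -0.301, -0.0]
wrist_force: [0.5, 0.2, 0.0]
grip_width: 0.033
grasp_force: 0.0
```

>>> {"name": "step_arm", "arguments": {
  "series": [
    [[-1.1,-2.5,0.2],-0.1,0.3],
    [[0,0,0.3],-0.12,0.3],
    [[0,0,0.3],-0.12,0.3],
    [[0,0,0.3],-0.12,0.3],
    [[0,0,0.3],-0.12,0.3]
  ]
}}

```text
time: 13.08
tcp_pos: [0.5152, -0.0891, 0.2314]
eef_rot: [-0.003, 1.0, -0.012, 0.001]
wrist_force: [-0.7, 0.5, -0.8]
grip_width: 0.0329
grasp_force: 0.0
```

```bash
python3 - <<'E'
from h import *
s=st();print(tomove(s,np.array([.5557,.1432,.2])-s["tcp_pos"]))
E
```

```text
t 13.08 tcp [ 0.5152 -0.0891  0.2314] yang -91.39 z [ 0.002  0.006 -1.   ] w 0.0329 gf 0.0 F [-0.7  0.5 -0.8] M [0.01 0.02 0.03] q [-0.92  0.29  1.18  1.96 -0.31  1.09 -1.2 ]
[  3.48 -23.3    3.29]
```

>>> {"name": "step_arm", "arguments": {
  "series": [
    [[0.45,-2.9,0.4],0,0.3],
    [[0.45,-2.9,0.4],0,0.3],
    [[0.45,-2.9,0.4],0,0.3],
    [[0.45,-2.9,0.4],0,0.3],
    [[0.45,-2.9,0.4],0,0.3]
  ]
}}

```text
time: 13.5
tcp_pos: [0.5424, 0.0566, 0.2122]
eef_rot: [-0.003, 1.0, -0.015, 0.001]
wrist_force: [0.7, -0.4, -0.2]
grip_width: 0.0331
grasp_force: 0.0
```

>>> {"name": "step_arm", "arguments": {
  "series": [
    [[0.4,-2.9,0.4],0,0.3],
    [[0.4,-2.9,0.4],0,0.3],
    [[0.4,-2.9,0.4],-0.08,0.3],
    [[0,0,0],-0.08,0.3],
    [[0,0,0],-0.086,0.3]
  ]
}}

```text
time: 13.92
tcp_pos: [0.557, 0.1439, 0.2002]
eef_rot: [-0.003, 0.994, 0.111, 0.001]
wrist_force: [-1.0, -1.2, -0.2]
grip_width: 0.0328
grasp_force: 0.0
```

```bash
python3 - <<'E'
from h import *
s=st();w=wristcam(s,grab_frame("wrist"))
cv2.imwrite("pics/w3.png",w["image"][...,::-1])
try: print(grip(w,roi=(100,60,400,280)))
except Exception as e: print(e)
print(tomove(s,np.array([.5557,.1432,.017])-s["tcp_pos"]))
E
```

```text
t 13.92 tcp [0.557  0.1439 0.2002] yang -77.26 z [ 0.001  0.006 -1.   ] w 0.0328 gf 0.0 F [-1.  -1.2 -0.2] M [-0.05 -0.01  0.02] q [-1.13  0.41  1.01  1.88 -0.4   1.07 -1.31]
(array([[526.4, 143.9],
       [529.5, 130.7],
       [585.9, 143.8],
       [582.8, 157. ]], dtype=float32), ((556.162353515625, 143.85699462890625), (57.927879333496094, 13.5236177444458), 13.117165565490723))
[-0.18  0.14 18.32]
```

View pics/w3.png

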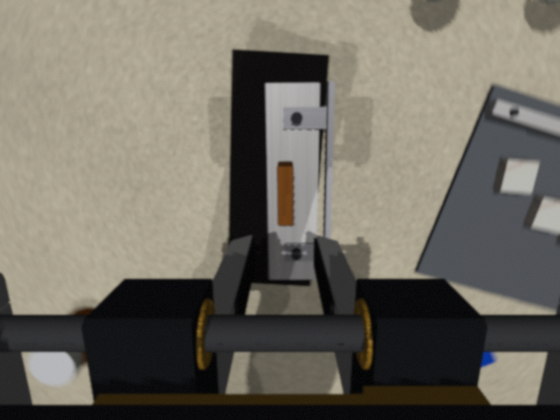

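The wrist view shows the grip at (286,193), square to and just ahead of the fingers, and the measured position matches the earlier one. Descending and closing.

>>> {"name": "step_arm", "arguments": {
  "series": [
    [[0,0,3],0,0.3],
    [[0,0,3],0,0.3],
    [[0,0,3],0,0.3],
    [[0,0,3],0,0.3],
    [[0,0,2],0,0.3]
  ]
}}

```text
time: 14.38
tcp_pos: [0.5561, 0.1421, 0.0582]
eef_rot: [-0.003, 0.994, 0.106, -0.0]
wrist_force: [0.5, -1.5, -0.1]
grip_width: 0.0331
grasp_force: 0.0
```

>>> {"name": "step_arm", "arguments": {
  "series": [
    [[0,0,1.5],0,0.3],
    [[0,0,1.5],0,0.3],
    [[0,0,0.8],0,0.3],
    [[0,0,0.5],0,0.3],
    [[0,0,0],0,0.3]
  ]
}}

```text
time: 14.8
tcp_pos: [0.5566, 0.1416, 0.0168]
eef_rot: [-0.003, 0.994, 0.105, -0.0]
wrist_force: [-0.2, -1.0, 0.2]
grip_width: 0.033
grasp_force: 0.0
```

```bash
python3 - <<'E'
from h import *
s=st();print(tomove(s,np.array([.5562,.1439,.017])-s["tcp_pos"]))
E
```

```text
t 14.8 tcp [0.5566 0.1416 0.0168] yang -77.89 z [-0.001  0.006 -1.   ] w 0.033 gf 0.0 F [-0.2 -1.   0.2] M [ 0.03  0.02 -0.08] q [-0.93  0.64  0.77  2.01 -0.66  0.75 -1.12]
[ 0.01 -0.23 -0.02]
```

>>> {"name": "step_arm", "arguments": {
  "series": [
    [[0,-0.2,0],-0.015,0.3],
    [[0,0,0],0,1],
    [[0,0,0],0,1],
    [[0,0,0],0,1],
    [[0,0,0],0,1]
  ]
}}

```text
time: 15.22
tcp_pos: [0.5564, 0.1437, 0.0177]
eef_rot: [-0.003, 0.994, 0.113, 0.0]
wrist_force: [-1.7, 1.6, 6.9]
grip_width: 0.0156
grasp_force: 30.0
```

>>> {"name": "step_arm", "arguments": {
  "series": [
    [[0,0,0],0,1],
    [[0,0,0],0,1],
    [[0,0,-0.5],0,1],
    [[0,0,-0.5],0,1],
    [[0,0,-0.5],0,1]
  ]
}}

```text
time: 15.63
tcp_pos: [0.556, 0.1431, 0.0326]
eef_rot: [-0.003, 0.994, 0.113, -0.0]
wrist_force: [1.0, -0.2, -3.3]
grip_width: 0.0161
grasp_force: 30.0
```

>>> {"name": "step_arm", "arguments": {
  "series": [
    [[0,0,-1.2],0,1],
    [[0,0,-1.2],0,1],
    [[0,0,-1.2],0,1],
    [[0,0,-1.2],0,1],
    [[0,0,-1.2],0,1]
  ]
}}

```text
time: 16.05
tcp_pos: [0.5563, 0.143, 0.0937]
eef_rot: [-0.003, 0.994, 0.113, 0.0]
wrist_force: [0.3, 0.3, -3.5]
grip_width: 0.0159
grasp_force: 30.0
```

```bash
python3 - <<'E'
from h import *
s=st()
E
```

```text
t 16.05 tcp [0.5563 0.143  0.0937] yang -77.04 z [ 0.     0.006 -1.   ] w 0.0159 gf 30.0 F [ 0.3  0.3 -3.5] M [ 0.07 -0.01 -0.02] q [-1.02  0.54  0.88  1.97 -0.55  0.88 -1.19]
```

>>> {"name": "step_arm", "arguments": {
  "series": [
    [[-1.35,2.28,0],0,1],
    [[-1.35,2.28,0],0,1],
    [[-1.35,2.28,0],0,1],
    [[-1.35,2.28,0],0,1],
    [[-1.35,2.28,0],0,1]
  ]
}}

```text
time: 16.47
tcp_pos: [0.5156, 0.0157, 0.0923]
eef_rot: [-0.003, 0.994, 0.113, 0.0]
wrist_force: [1.3, -1.3, -2.2]
grip_width: 0.0159
grasp_force: 30.0
```

>>> {"name": "step_arm", "arguments": {
  "series": [
    [[-1.35,2.28,0],0,1],
    [[-1.35,2.28,0],0,1],
    [[-1.35,2.28,0],0,1],
    [[-1.35,2.28,0],0,1],
    [[-1.35,2.28,0],0,1]
  ]
}}

```text
time: 16.88
tcp_pos: [0.4754, -0.1106, 0.0916]
eef_rot: [-0.003, 0.994, 0.113, 0.0]
wrist_force: [0.7, 0.0, -3.2]
grip_width: 0.0157
grasp_force: 30.0
```

>>> {"name": "step_arm", "arguments": {
  "series": [
    [[-1.35,2.28,0],0,1],
    [[-1.35,2.28,0],0,1],
    [[0,0,0],-0.106,1],
    [[0,0,0],-0.106,1],
    [[0,0,0],-0.106,1]
  ]
}}

```text
time: 17.3
tcp_pos: [0.4596, -0.1607, 0.0913]
eef_rot: [-0.003, 0.963, 0.271, 0.001]
wrist_force: [0.4, 0.2, -3.2]
grip_width: 0.0162
grasp_force: 30.0
```

>>> {"name": "step_arm", "arguments": {
  "series": [
    [[0,0,0],-0.106,1],
    [[0,0,0],-0.106,1],
    [[0,0,0],-0.106,1],
    [[0,0,0],-0.106,1],
    [[0,0,0],-0.106,1]
  ]
}}

```text
time: 17.72
tcp_pos: [0.4598, -0.1602, 0.0913]
eef_rot: [-0.002, 0.858, 0.514, 0.001]
wrist_force: [0.0, 0.7, -3.1]
grip_width: 0.0159
grasp_force: 30.0
```

>>> {"name": "step_arm", "arguments": {
  "series": [
    [[0,0,0],-0.106,1],
    [[0,0,0],-0.106,1],
    [[0,0,0],-0.106,1],
    [[0,0,0],-0.106,1],
    [[0,0,0],0,1]
  ]
}}

```text
time: 18.13
tcp_pos: [0.4598, -0.1603, 0.0913]
eef_rot: [-0.002, 0.731, 0.683, 0.002]
wrist_force: [0.2, 0.3, -3.9]
grip_width: 0.0159
grasp_force: 30.0
```

```bash
python3 - <<'E'
from h import *
s=st();w=wristcam(s,grab_frame("wrist"));save(w,"w4.png")
print(tomove(s,np.array([.46,-.16,.0237])-s["tcp_pos"]))
E
```

```text
t 18.13 tcp [ 0.4598 -0.1603  0.0913] yang -3.87 z [ 0.     0.006 -1.   ] w 0.0159 gf 30.0 F [ 0.2  0.3 -3.9] M [-0.02  0.01 -0.06] q [-0.3   0.31  0.6   2.15 -0.26  0.75  0.4 ]
[-0.    0.02  6.76]
```

View pics/w4.png

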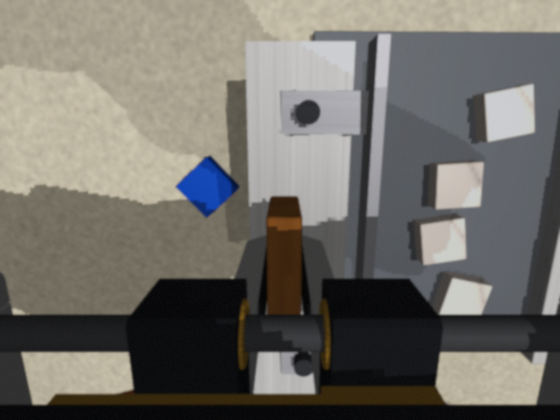

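The wrist view shows the straightedge held with its blade at column 375, ahead of all four coupons (columns 440–510) and parallel to the fence. The blue decoy at (207,186) is behind and clear.

>>> {"name": "step_arm", "arguments": {
  "series": [
    [[0,0,1.5],0,1],
    [[0,0,1.5],0,1],
    [[0,0,1.5],0,1],
    [[0,0,1],0,1],
    [[0,0,0.5],0,1]
  ]
}}

```text
time: 18.6
tcp_pos: [0.4591, -0.1597, 0.0296]
eef_rot: [-0.003, 0.733, 0.68, 0.001]
wrist_force: [-0.2, 0.0, -3.4]
grip_width: 0.0155
grasp_force: 30.0
```

>>> {"name": "step_arm", "arguments": {
  "series": [
    [[0,0,0.3],0,1],
    [[0,0,0.2],0,1],
    [[0,0,0.2],0,1],
    [[0,0,0],0,1],
    [[0,0,0],0,1]
  ]
}}

```text
time: 19.02
tcp_pos: [0.4598, -0.1597, 0.0238]
eef_rot: [-0.002, 0.732, 0.681, 0.002]
wrist_force: [-0.6, -0.1, -4.2]
grip_width: 0.016
grasp_force: 30.0
```

```bash
python3 - <<'E'
from h import *
s=st()
E
```

```text
t 19.02 tcp [ 0.4598 -0.1597  0.0238] yang -4.18 z [ 0.     0.006 -1.   ] w 0.016 gf 30.0 F [-0.6 -0.1 -4.2] M [-0.06  0.   -0.  ] q [-0.22  0.43  0.51  2.19 -0.38  0.61  0.5 ]
```

>>> {"name": "step_arm", "arguments": {
  "series": [
    [[0,0.4,0],-0.005,1],
    [[0,0.4,0],0,1],
    [[0,0.4,0],0,1],
    [[0,0.4,0],0,1],
    [[0,0.4,0],0,1]
  ]
}}

```text
time: 19.43
tcp_pos: [0.4802, -0.161, 0.0235]
eef_rot: [-0.002, 0.731, 0.683, 0.002]
wrist_force: [0.4, -0.1, -3.5]
grip_width: 0.0156
grasp_force: 30.0
```

>>> {"name": "step_arm", "arguments": {
  "series": [
    [[0,0.4,0],0,1],
    [[0,0.4,0],0,1],
    [[0,0.4,0],0,1],
    [[0,0.4,0],0,1],
    [[0,0.4,0],0,1]
  ]
}}

```text
time: 19.85
tcp_pos: [0.4999, -0.1624, 0.0235]
eef_rot: [-0.002, 0.731, 0.683, 0.002]
wrist_force: [-0.4, 0.2, -3.0]
grip_width: 0.0161
grasp_force: 30.0
```

>>> {"name": "step_arm", "arguments": {
  "series": [
    [[0,0.4,0],0,1],
    [[0,0.4,0],0,1],
    [[0,0.4,0],0,1],
    [[0,0.4,0],0,1],
    [[0,0.4,0],0,1]
  ]
}}

```text
time: 20.27
tcp_pos: [0.5198, -0.1637, 0.0234]
eef_rot: [-0.002, 0.731, 0.683, 0.002]
wrist_force: [-0.1, 0.3, -3.9]
grip_width: 0.0155
grasp_force: 30.0
```

>>> {"name": "step_arm", "arguments": {
  "series": [
    [[0,0.4,0],0,1],
    [[0,0.4,0],0,1],
    [[0,0.4,0],0,1],
    [[0,0.4,0],0,1],
    [[0,0.4,0],0,1]
  ]
}}

```text
time: 20.68
tcp_pos: [0.5397, -0.1652, 0.0234]
eef_rot: [-0.002, 0.731, 0.683, 0.002]
wrist_force: [-1.7, -0.1, -3.2]
grip_width: 0.0159
grasp_force: 30.0
```

```bash
python3 - <<'E'
from h import *
s=st();w=wristcam(s,grab_frame("wrist"));save(w,"w5.png")
E
```

```text
t 20.68 tcp [ 0.5397 -0.1652  0.0234] yang -3.88 z [-0.001  0.006 -1.   ] w 0.0159 gf 30.0 F [-1.7 -0.1 -3.2] M [-0.05  0.33 -0.08] q [-0.2   0.53  0.5   2.02 -0.4   0.69  0.48]
```

View pics/w5.png

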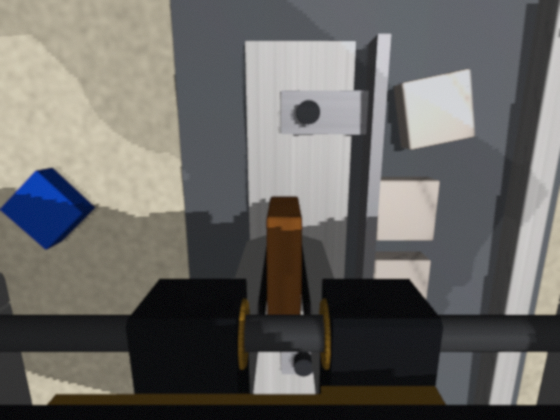

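The wrist view shows two coupons already squared against the blade at (405,210) and (402,280). The far one at (438,110) is not yet touched, and the fence edge lies at columns 500–560. I'll check the fence angle against the tool from this frame.

```bash
python3 - <<'E'
from h import *
s=read_state();w=wristcam(s,grab_frame("wrist"))
g=cv2.cvtColor(w["image"],cv2.COLOR_RGB2GRAY)
L=cv2.createLineSegmentDetector().detect(g)[0][:,0]
for a,b,c,d in L:
    if np.hypot(c-a,d-b)>70 and abs(d-b)>60 and min(a,c)>340:
        z=.0297 if max(a,c)<420 else .024
        A,B=ray(w,(a,b),z),ray(w,(c,d),z);v=B-A
        print(np.round([a,b,c,d]),np.round(A,4),np.round(B,4),round((np.degrees(np.arctan2(v[1],v[0]))%180)-90,2))
E
```

```text
[377.  33. 362. 276.] [ 0.59   -0.0577  0.0297] [ 0.5815 -0.1796  0.0297] -4.0
[344. 276. 351. 136.] [ 0.5714 -0.1789  0.0297] [ 0.5768 -0.1036  0.0297] -4.09
[557.   0. 502. 312.] [ 0.6756 -0.048   0.024 ] [ 0.6643 -0.211   0.024 ] -3.95
[525. 312. 559. 135.] [ 0.6778 -0.2116  0.024 ] [ 0.6848 -0.1105  0.024 ] -3.94
[559. 175. 532. 311.] [ 0.6871 -0.1314  0.024 ] [ 0.6817 -0.2113  0.024 ] -3.91
[512. 102. 523.   5.] [ 0.6588 -0.0926  0.024 ] [ 0.66   -0.0487  0.024 ] -1.62
[497. 193. 507. 105.] [ 0.6556 -0.1392  0.024 ] [ 0.6568 -0.0942  0.024 ] -1.58
[485. 274. 493. 197.] [ 0.6523 -0.1861  0.024 ] [ 0.6536 -0.1411  0.024 ] -1.61
```

>>> {"name": "step_arm", "arguments": {
  "series": [
    [[0,0.4,0],0,1],
    [[0,0.4,0],0,1],
    [[0,0.4,0],0,1],
    [[0,0.4,0],0,1],
    [[0,0.4,0],0,1]
  ]
}}

```text
time: 21.2
tcp_pos: [0.5597, -0.1664, 0.0234]
eef_rot: [-0.002, 0.731, 0.683, 0.002]
wrist_force: [-1.9, 0.5, -3.1]
grip_width: 0.0157
grasp_force: 30.0
```

>>> {"name": "step_arm", "arguments": {
  "series": [
    [[0,0.3,0],0,1],
    [[0,0.2,0],0,1],
    [[0,0.1,0],0,1],
    [[0,0,0],0,1],
    [[0,0,0],0,1]
  ]
}}

```text
time: 21.62
tcp_pos: [0.5655, -0.1669, 0.0235]
eef_rot: [-0.002, 0.731, 0.683, 0.002]
wrist_force: [0.2, 0.7, -3.3]
grip_width: 0.0158
grasp_force: 30.0
```

>>> {"name": "step_arm", "arguments": {
  "series": [
    [[0,0.3,0],0,1],
    [[0,0.3,0],0,1],
    [[0,0.3,0],0,1],
    [[0,0.2,0],0,1],
    [[0,0.1,0],0,1]
  ]
}}

```text
time: 22.03
tcp_pos: [0.5777, -0.1677, 0.0234]
eef_rot: [-0.002, 0.731, 0.683, 0.002]
wrist_force: [-2.9, 0.7, -1.3]
grip_width: 0.0161
grasp_force: 30.0
```

>>> {"name": "step_arm", "arguments": {
  "series": [
    [[0,0.05,0],0,1],
    [[0,0.05,0],0,1],
    [[0,0.05,0],0,1],
    [[0,0.05,0],0,1],
    [[0,0,0],0,1]
  ]
}}

```text
time: 22.45
tcp_pos: [0.5795, -0.1678, 0.0234]
eef_rot: [-0.002, 0.731, 0.683, 0.002]
wrist_force: [0.1, 0.5, -3.8]
grip_width: 0.0161
grasp_force: 30.0
```

```bash
python3 - <<'E'
from h import *
s=st()
E
```

```text
t 22.45 tcp [ 0.5795 -0.1678  0.0234] yang -3.87 z [-0.     0.005 -1.   ] w 0.0161 gf 30.0 F [ 0.1  0.5 -3.8] M [-0.01  0.05 -0.04] q [-0.19  0.58  0.49  1.93 -0.41  0.73  0.47]
```

>>> {"name": "step_arm", "arguments": {
  "series": [
    [[0,0.05,0],0,1],
    [[0,0.05,0],0,1],
    [[0,0.05,0],0,1],
    [[0,0.05,0],0,1],
    [[0,0,0],0,1]
  ]
}}

```text
time: 22.87
tcp_pos: [0.5815, -0.1679, 0.0234]
eef_rot: [-0.002, 0.731, 0.683, 0.002]
wrist_force: [-0.7, -0.7, -4.1]
grip_width: 0.0157
grasp_force: 30.0
```

>>> {"name": "step_arm", "arguments": {
  "series": [
    [[0,0.03,0],0,1],
    [[0,0.03,0],0,1],
    [[0,0.03,0],0,1],
    [[0,0.03,0],0,1],
    [[0,0,0],0,1]
  ]
}}

```text
time: 23.28
tcp_pos: [0.5826, -0.1681, 0.0234]
eef_rot: [-0.002, 0.731, 0.683, 0.002]
wrist_force: [-1.4, -0.4, -3.3]
grip_width: 0.016
grasp_force: 30.0
```

>>> {"name": "step_arm", "arguments": {
  "series": [
    [[0,0.03,0],0,1],
    [[0,0.03,0],0,1],
    [[0,0.02,0],0,1],
    [[0,0.02,0],0,1],
    [[0,0,0],0,1]
  ]
}}

```text
time: 23.7
tcp_pos: [0.5836, -0.1681, 0.0234]
eef_rot: [-0.002, 0.731, 0.683, 0.002]
wrist_force: [-1.9, 0.2, -1.7]
grip_width: 0.0158
grasp_force: 30.0
```

```bash
python3 - <<'E'
from h import *
s=st()
E
```

```text
t 23.7 tcp [ 0.5836 -0.1681  0.0234] yang -3.87 z [-0.     0.006 -1.   ] w 0.0158 gf 30.0 F [-1.9  0.2 -1.7] M [-0.01  0.31  0.03] q [-0.19  0.59  0.49  1.92 -0.41  0.74  0.47]
```

>>> {"name": "step_arm", "arguments": {
  "series": [
    [[0,0.02,0],0,1],
    [[0,0.02,0],0,1],
    [[0,0.02,0],0,1],
    [[0,0,0],0,1],
    [[0,0,0],0,1]
  ]
}}

```text
time: 24.12
tcp_pos: [0.5842, -0.1681, 0.0234]
eef_rot: [-0.002, 0.731, 0.683, 0.002]
wrist_force: [-1.2, -0.6, -2.9]
grip_width: 0.0161
grasp_force: 30.0
```

```bash
python3 - <<'E'
from h import *
s=st()
E
```

```text
t 24.12 tcp [ 0.5842 -0.1681  0.0234] yang -3.87 z [-0.     0.005 -1.   ] w 0.0161 gf 30.0 F [-1.2 -0.6 -2.9] M [0.03 0.3  0.04] q [-0.19  0.59  0.49  1.92 -0.41  0.74  0.47]
```

>>> {"name": "step_arm", "arguments": {
  "series": [
    [[0,0.03,0],0,1],
    [[0,0.02,0],0,1],
    [[0,0.02,0],0,1],
    [[0,0,0],0,1],
    [[0,0,0],0,1]
  ]
}}

```text
time: 24.53
tcp_pos: [0.5848, -0.1682, 0.0234]
eef_rot: [-0.002, 0.731, 0.683, 0.002]
wrist_force: [-0.8, -0.3, -3.1]
grip_width: 0.016
grasp_force: 30.0
```

```bash
python3 - <<'E'
from h import *
s=st()
E
```

```text
t 24.53 tcp [ 0.5848 -0.1682  0.0234] yang -3.87 z [-0.     0.006 -1.   ] w 0.016 gf 30.0 F [-0.8 -0.3 -3.1] M [-0.01  0.28 -0.02] q [-0.19  0.59  0.49  1.92 -0.41  0.74  0.47]
```

>>> {"name": "step_arm", "arguments": {
  "series": [
    [[0,0.03,0],0,1],
    [[0,0.03,0],0,1],
    [[0,0.02,0],0,1],
    [[0,0,0],0,1],
    [[0,0,0],0,1]
  ]
}}

```text
time: 24.95
tcp_pos: [0.5854, -0.1682, 0.0234]
eef_rot: [-0.002, 0.731, 0.683, 0.002]
wrist_force: [-3.0, 0.4, -1.8]
grip_width: 0.0154
grasp_force: 30.0
```

```bash
python3 - <<'E'
from h import *
s=st()
E
```

```text
t 24.95 tcp [ 0.5854 -0.1682  0.0234] yang -3.87 z [-0.001  0.006 -1.   ] w 0.0154 gf 30.0 F [-3.   0.4 -1.8] M [0.05 0.72 0.02] q [-0.19  0.59  0.49  1.91 -0.41  0.74  0.47]
```

>>> {"name": "step_arm", "arguments": {
  "series": [
    [[0,0.02,0],0,1],
    [[0,0,0],0,1],
    [[0,0.02,0],0,1],
    [[0,0,0],0,1],
    [[0,0,0],0,1]
  ]
}}

```text
time: 25.37
tcp_pos: [0.5855, -0.1682, 0.0233]
eef_rot: [-0.003, 0.731, 0.683, 0.001]
wrist_force: [-6.3, 1.3, 0.9]
grip_width: 0.0159
grasp_force: 30.0
```

```bash
python3 - <<'E'
from h import *
s=st()
E
```

```text
t 25.37 tcp [ 0.5855 -0.1682  0.0233] yang -3.88 z [-0.001  0.006 -1.   ] w 0.0159 gf 30.0 F [-6.3  1.3  0.9] M [ 0.14  1.29 -0.06] q [-0.19  0.59  0.49  1.91 -0.41  0.74  0.47]
```

>>> {"name": "step_arm", "arguments": {
  "series": [
    [[0,0.02,0],0,1],
    [[0,0,0],0,1],
    [[0,0.01,0],0,1],
    [[0,0,0],0,1],
    [[0,0,0],0,1]
  ]
}}

```text
time: 25.78
tcp_pos: [0.5855, -0.1682, 0.0233]
eef_rot: [-0.003, 0.731, 0.683, 0.001]
wrist_force: [-7.5, 1.2, 1.3]
grip_width: 0.0155
grasp_force: 30.0
```

```bash
python3 - <<'E'
from h import *
s=st();f=grab_frame("top");crop=cv2.resize(f["image"][140:240,270:400],None,fx=5,fy=5,interpolation=cv2.INTER_CUBIC)
w=wristcam(s,grab_frame("wrist"))
cv2.imwrite("pics/press.png",np.hstack([crop[:420,:,::-1][:, :400],w["image"][:,180:560,::-1]]))
st()
E
```

```text
t 25.78 tcp [ 0.5855 -0.1682  0.0233] yang -3.88 z [-0.002  0.006 -1.   ] w 0.0155 gf 30.0 F [-7.5  1.2  1.3] M [ 0.2   1.64 -0.  ] q [-0.19  0.59  0.49  1.91 -0.41  0.74  0.47]
t 25.88 tcp [ 0.5855 -0.1682  0.0233] yang -3.88 z [-0.002  0.006 -1.   ] w 0.0158 gf 30.0 F [-7.6  1.3  0.6] M [ 0.21  1.63 -0.05] q [-0.19  0.59  0.49  1.91 -0.41  0.74  0.47]
```

View pics/press.png

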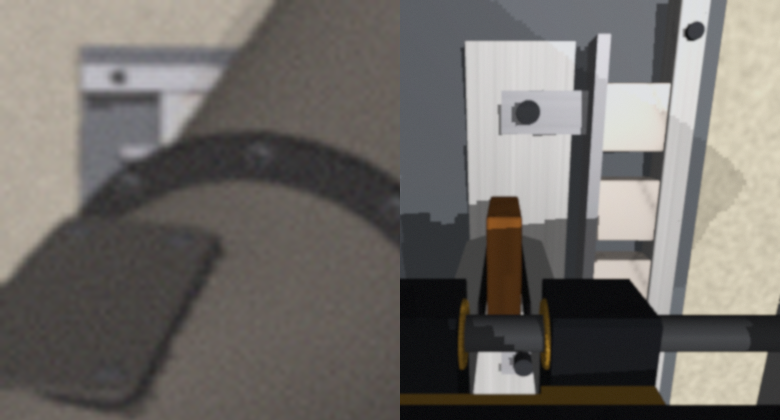

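The wrist view shows the upper three coupons flush between blade and fence at columns 600–670, with no visible gap. I'll raise the push to about 10 N and hold.

>>> {"name": "step_arm", "arguments": {
  "series": [
    [[0,0.02,0],0,1],
    [[0,0,0],0,1],
    [[0,0.02,0],0,1],
    [[0,0,0],0,1],
    [[0,0,0],0,1]
  ]
}}

```text
time: 26.3
tcp_pos: [0.5855, -0.1682, 0.0232]
eef_rot: [-0.003, 0.731, 0.683, 0.001]
wrist_force: [-9.4, 2.8, 3.3]
grip_width: 0.016
grasp_force: 30.0
```

```bash
python3 - <<'E'
from h import *
st()
E
```

```text
t 26.3 tcp [ 0.5855 -0.1682  0.0232] yang -3.89 z [-0.003  0.006 -1.   ] w 0.016 gf 30.0 F [-9.4  2.8  3.3] M [0.21 2.1  0.01] q [-0.19  0.59  0.49  1.91 -0.41  0.74  0.47]
```

>>> {"name": "step_arm", "arguments": {
  "series": [
    [[0,0.01,0],0,1],
    [[0,0,0],0,1],
    [[0,0,0],0,1],
    [[0,0,0],0,1],
    [[0,0,0],0,1]
  ]
}}

```text
time: 26.72
tcp_pos: [0.5855, -0.1682, 0.0232]
eef_rot: [-0.003, 0.731, 0.683, 0.001]
wrist_force: [-9.2, 1.7, 3.8]
grip_width: 0.0158
grasp_force: 30.0
```

>>> {"name": "step_arm", "arguments": {
  "series": [
    [[0,0,0],0,1],
    [[0,0,0],0,1],
    [[0,0,0],0,1],
    [[0,0,0],0,1],
    [[0,0,0],0,1]
  ]
}}

```text
time: 27.13
tcp_pos: [0.5855, -0.1682, 0.0232]
eef_rot: [-0.003, 0.731, 0.683, 0.001]
wrist_force: [-10.4, 1.6, 3.9]
grip_width: 0.0158
grasp_force: 30.0
```

>>> {"name": "step_arm", "arguments": {
  "series": [
    [[0,0,0],0,1],
    [[0,0,0],0,1],
    [[0,0,0],0,1],
    [[0,0,0],0,1],
    [[0,0,0],0,1]
  ]
}}

```text
time: 27.55
tcp_pos: [0.5855, -0.1682, 0.0232]
eef_rot: [-0.003, 0.731, 0.683, 0.001]
wrist_force: [-10.5, 1.3, 3.2]
grip_width: 0.016
grasp_force: 30.0
```

>>> {"name": "step_arm", "arguments": {
  "series": [
    [[0,0,0],0.002,1],
    [[0,0,0],0,1],
    [[0,0,0],0,1],
    [[0,0,0],0,1],
    [[0,0,0],0,1]
  ]
}}

```text
time: 27.97
tcp_pos: [0.5855, -0.1682, 0.0232]
eef_rot: [-0.003, 0.731, 0.682, 0.001]
wrist_force: [-9.6, 1.5, 3.1]
grip_width: 0.0157
grasp_force: 30.0
```

```bash
python3 - <<'E'
from h import *
st()
E
```

```text
t 27.97 tcp [ 0.5855 -0.1682  0.0232] yang -4.0 z [-0.003  0.006 -1.   ] w 0.0157 gf 30.0 F [-9.6  1.5  3.1] M [0.31 2.25 0.07] q [-0.19  0.59  0.49  1.91 -0.41  0.74  0.46]
```

>>> {"name": "step_arm", "arguments": {
  "series": [
    [[0,0,0],-0.004,1],
    [[0,0,0],0,1],
    [[0,0,0],0,1],
    [[0,0,0],0,1],
    [[0,0,0],0,1]
  ]
}}

```text
time: 28.38
tcp_pos: [0.5855, -0.1682, 0.0232]
eef_rot: [-0.003, 0.73, 0.683, 0.001]
wrist_force: [-9.1, 0.6, 3.0]
grip_width: 0.016
grasp_force: 30.0
```

>>> {"name": "step_arm", "arguments": {
  "series": [
    [[0,0,0],0.002,1],
    [[0,0,0],0,1],
    [[0,0,0],0,1],
    [[0,0,0],0,1],
    [[0,0,0],0,1]
  ]
}}

```text
time: 28.8
tcp_pos: [0.5855, -0.1682, 0.0232]
eef_rot: [-0.003, 0.731, 0.683, 0.001]
wrist_force: [-9.3, 1.4, 3.2]
grip_width: 0.0157
grasp_force: 30.0
```

>>> {"name": "step_arm", "arguments": {
  "series": [
    [[0,-0.05,0],0,1],
    [[0,-0.05,0],0,1],
    [[0,-0.05,0],0,1],
    [[0,-0.1,0],0,1],
    [[0,-0.3,0],0,1]
  ]
}}

```text
time: 29.22
tcp_pos: [0.5821, -0.1679, 0.0236]
eef_rot: [-0.002, 0.73, 0.683, 0.002]
wrist_force: [0.4, 0.3, -3.9]
grip_width: 0.0158
grasp_force: 30.0
```

>>> {"name": "step_arm", "arguments": {
  "series": [
    [[0,-0.6,0],0,1],
    [[0,-1,0],0,1],
    [[0,-1,0],0,1],
    [[0,-1,0],0,1],
    [[0,0,0],0,1]
  ]
}}

```text
time: 29.63
tcp_pos: [0.5427, -0.1655, 0.0234]
eef_rot: [-0.003, 0.731, 0.682, 0.001]
wrist_force: [-1.1, -0.1, -3.6]
grip_width: 0.0159
grasp_force: 30.0
```

```bash
python3 - <<'E'
from h import *
s=st();w=wristcam(s,grab_frame("wrist"));save(w,"w6.png")
L=cv2.createLineSegmentDetector().detect(cv2.cvtColor(w["image"],cv2.COLOR_RGB2GRAY))[0][:,0]
for a,b,c,d in L:
    if np.hypot(c-a,d-b)>28 and abs(d-b)>25 and min(a,c)>400:
        A,B=ray(w,(a,b),.023),ray(w,(c,d),.023);v=B-A
        print(np.round([a,b,c,d]),np.round(A,4),np.round(B,4),round((np.degrees(np.arctan2(v[1],v[0]))%180)-90,2))
E
```

```text
t 29.63 tcp [ 0.5427 -0.1655  0.0234] yang -3.93 z [-0.002  0.006 -1.   ] w 0.0159 gf 30.0 F [-1.1 -0.1 -3.6] M [-0.02 -0.05  0.  ] q [-0.2   0.54  0.5   2.01 -0.4   0.69  0.48]
[536. 403. 547. 354.] [ 0.6933 -0.2778  0.023 ] [ 0.696 -0.242  0.023] -4.26
[469.  81. 461. 148.] [ 0.6395 -0.0815  0.023 ] [ 0.6373 -0.1146  0.023 ] -3.76
[553.   0. 521. 193.] [ 0.6765 -0.048   0.023 ] [ 0.6707 -0.1406  0.023 ] -3.64
[457. 178. 450. 238.] [ 0.6363 -0.1304  0.023 ] [ 0.6339 -0.1639  0.023 ] -4.02
[494. 354. 484. 402.] [ 0.6641 -0.2402  0.023 ] [ 0.6605 -0.275   0.023 ] -5.8
[515. 226. 508. 266.] [ 0.6694 -0.1588  0.023 ] [ 0.6675 -0.1824  0.023 ] -4.66
[447. 258. 441. 311.] [ 0.6331 -0.1757  0.023 ] [ 0.6308 -0.2086  0.023 ] -3.87
[525. 147. 536.  84.] [ 0.6703 -0.1161  0.023 ] [ 0.6725 -0.0855  0.023 ] -4.25
[497. 309. 506. 262.] [ 0.6637 -0.2099  0.023 ] [ 0.6659 -0.1799  0.023 ] -4.31
[523. 312. 559. 119.] [ 0.6789 -0.2124  0.023 ] [ 0.6864 -0.1029  0.023 ] -3.93
[522. 354. 512. 401.] [ 0.681  -0.2412  0.023 ] [ 0.6784 -0.2752  0.023 ] -4.31
[510. 237. 519. 182.] [ 0.6668 -0.1651  0.023 ] [ 0.6691 -0.1344  0.023 ] -4.22
[559. 161. 530. 311.] [ 0.6889 -0.1247  0.023 ] [ 0.6829 -0.2121  0.023 ] -3.91
[506. 401. 515. 354.] [ 0.6745 -0.2749  0.023 ] [ 0.6769 -0.2409  0.023 ] -3.98
[521. 193. 515. 230.] [ 0.6707 -0.1407  0.023 ] [ 0.6696 -0.1616  0.023 ] -3.17
[509. 267. 501. 311.] [ 0.6679 -0.183   0.023 ] [ 0.666  -0.2108  0.023 ] -3.84
[408. 278. 437. 315.] [ 0.6114 -0.1862  0.023 ] [ 0.629  -0.2113  0.023 ] 34.93
[511.  78. 520.   4.] [ 0.6602 -0.0818  0.023 ] [ 0.6612 -0.0488  0.023 ] -1.67
[442. 147. 446.  89.] [ 0.6274 -0.1132  0.023 ] [ 0.6282 -0.0848  0.023 ] -1.71
[425. 294. 428. 253.] [ 0.6213 -0.1973  0.023 ] [ 0.6218 -0.1719  0.023 ] -1.18
[432. 231. 436. 179.] [ 0.6241 -0.1588  0.023 ] [ 0.625  -0.1302  0.023 ] -1.87
[442. 318. 440. 348.] [ 0.632  -0.2136  0.023 ] [ 0.6316 -0.2339  0.023 ] -1.05
```

View pics/w6.png

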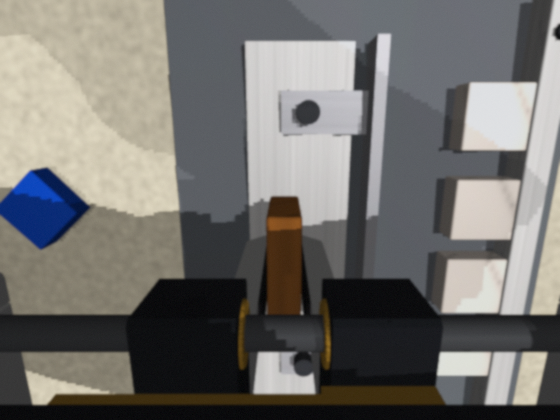

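The wrist view shows the visible coupons in one line against the fence, with their edges at -3.8 to -4.0° against the fence's -3.9°. Now lifting and returning to the mat.

>>> {"name": "step_arm", "arguments": {
  "series": [
    [[0,-0.5,-0.5],0,1],
    [[0,0,-1.5],0,1],
    [[0,0,-2],0,1],
    [[0,0,-2],0,1],
    [[0,0,-1],0,1]
  ]
}}

```text
time: 30.1
tcp_pos: [0.5413, -0.166, 0.0958]
eef_rot: [-0.001, 0.731, 0.683, 0.002]
wrist_force: [1.4, -0.3, -4.4]
grip_width: 0.0159
grasp_force: 30.0
```

>>> {"name": "step_arm", "arguments": {
  "series": [
    [[2.7,0,0],0,1],
    [[2.7,0,0],0,1],
    [[2.7,0,0],0,1],
    [[2.7,0,0],0,1],
    [[2.7,0,0],0,1]
  ]
}}

```text
time: 30.52
tcp_pos: [0.5495, -0.0295, 0.0943]
eef_rot: [-0.002, 0.731, 0.683, 0.002]
wrist_force: [-0.5, -0.3, -4.0]
grip_width: 0.016
grasp_force: 30.0
```

>>> {"name": "step_arm", "arguments": {
  "series": [
    [[2.7,0,0],0,1],
    [[2.7,0,0],0,1],
    [[2.7,0,0],0,1],
    [[2.7,0,0],0,1],
    [[2.7,0,0],0,1]
  ]
}}

```text
time: 30.93
tcp_pos: [0.5586, 0.1053, 0.095]
eef_rot: [-0.002, 0.731, 0.683, 0.002]
wrist_force: [0.8, -0.4, -3.9]
grip_width: 0.0158
grasp_force: 30.0
```

>>> {"name": "step_arm", "arguments": {
  "series": [
    [[2.6,0,0],0,1],
    [[2.6,0,0],0,1],
    [[0,0,0],0.115,1],
    [[0,0,0],0.115,1],
    [[0,0,0],0.115,1]
  ]
}}

```text
time: 31.35
tcp_pos: [0.5621, 0.1563, 0.0951]
eef_rot: [-0.002, 0.838, 0.545, 0.001]
wrist_force: [0.9, 0.4, -3.2]
grip_width: 0.0159
grasp_force: 30.0
```

>>> {"name": "step_arm", "arguments": {
  "series": [
    [[0,0,0],0.115,1],
    [[0,0,0],0.115,1],
    [[0,0,0],0.115,1],
    [[0,0,0],0.115,1],
    [[0,0,0],0.115,1]
  ]
}}

```text
time: 31.77
tcp_pos: [0.5622, 0.1559, 0.0952]
eef_rot: [-0.003, 0.959, 0.285, 0.001]
wrist_force: [0.7, -0.2, -2.4]
grip_width: 0.0159
grasp_force: 30.0
```

>>> {"name": "step_arm", "arguments": {
  "series": [
    [[0,0,0],0.115,1],
    [[0,0,0],0.115,1],
    [[0,0,0],0.115,1],
    [[0,0,0],0.115,1],
    [[0,0,0],0,1]
  ]
}}

```text
time: 32.18
tcp_pos: [0.5621, 0.156, 0.095]
eef_rot: [-0.003, 0.998, 0.059, -0.0]
wrist_force: [-0.2, -0.2, -2.9]
grip_width: 0.0155
grasp_force: 30.0
```

```bash
python3 - <<'E'
from h import *
s=st();print(tomove(s,np.array([.559,.156,.018])-s["tcp_pos"]))
E
```

```text
t 32.18 tcp [0.5621 0.156  0.095 ] yang -83.25 z [-0.001  0.005 -1.   ] w 0.0155 gf 30.0 F [-0.2 -0.2 -2.9] M [0.07 0.04 0.06] q [-1.03  0.55  0.88  1.95 -0.55  0.89 -1.32]
[-0.3  0.   7.7]
```

>>> {"name": "step_arm", "arguments": {
  "series": [
    [[0,0,2],0,1],
    [[0,0,2],0,1],
    [[0,0,1.5],0,1],
    [[0,0,1],0,1],
    [[0,0,0.5],0,1]
  ]
}}

```text
time: 32.6
tcp_pos: [0.5617, 0.1558, 0.0239]
eef_rot: [-0.003, 0.998, 0.062, -0.001]
wrist_force: [-1.2, 0.1, -4.1]
grip_width: 0.0158
grasp_force: 30.0
```

>>> {"name": "step_arm", "arguments": {
  "series": [
    [[0,0,0.2],0,1],
    [[0,0,0.2],0,1],
    [[0,0,0.15],0,1],
    [[0,0,0.1],0,1],
    [[0,0,0],0,1]
  ]
}}

```text
time: 33.02
tcp_pos: [0.5623, 0.1563, 0.019]
eef_rot: [-0.003, 0.998, 0.062, 0.0]
wrist_force: [0.2, -0.1, -3.8]
grip_width: 0.0156
grasp_force: 30.0
```

>>> {"name": "step_arm", "arguments": {
  "series": [
    [[0,0,0.05],0,1],
    [[0,0,0.05],0,1],
    [[0,0,0.05],0,1],
    [[0,0,0.03],0,1],
    [[0,0,0],0,1]
  ]
}}

```text
time: 33.43
tcp_pos: [0.5623, 0.1563, 0.0177]
eef_rot: [-0.003, 0.998, 0.062, 0.0]
wrist_force: [-5.8, 1.5, 12.3]
grip_width: 0.0159
grasp_force: 30.0
```

>>> {"name": "step_arm", "arguments": {
  "series": [
    [[0,0,-0.05],0,1],
    [[0,0,0],0,0.3],
    [[0,0,0],0,0.3],
    [[0,0,0],0,0.3],
    [[0,0,0],0,0.3]
  ]
}}

```text
time: 33.85
tcp_pos: [0.5623, 0.1562, 0.0174]
eef_rot: [-0.003, 0.998, 0.062, 0.0]
wrist_force: [0.1, -0.1, -0.0]
grip_width: 0.0328
grasp_force: 0.0
```

>>> {"name": "step_arm", "arguments": {
  "series": [
    [[0,0,-0.5],0,0.3],
    [[0,0,-1.5],0,0.3],
    [[0,0,-2],0,0.3],
    [[0,0,-3],0,0.3],
    [[0,0,-3],0,0.3]
  ]
}}

```text
time: 34.27
tcp_pos: [0.5619, 0.1549, 0.1193]
eef_rot: [-0.002, 0.998, 0.061, -0.0]
wrist_force: [0.1, 0.8, 0.6]
grip_width: 0.033
grasp_force: 0.0
```

>>> {"name": "step_arm", "arguments": {
  "series": [
    [[-1,0,-3],0,0.3],
    [[-1,0,-3],0,0.3],
    [[-1,0,-3],0,0.3],
    [[0,0,0],0,0.3],
    [[0,0,0],0,0.3]
  ]
}}

```text
time: 34.68
tcp_pos: [0.5329, 0.1518, 0.2096]
eef_rot: [-0.004, 0.998, 0.062, 0.001]
wrist_force: [-0.1, -0.8, -0.5]
grip_width: 0.033
grasp_force: 0.0
```

```bash
python3 - <<'E'
from h import *
s=st();f=grab_frame("top");w=wristcam(s,grab_frame("wrist"))
try: print(grip(w,roi=(100,40,420,280)))
except Exception as e: print(e)
c=cv2.resize(f["image"][140:260,180:400],(600,327),interpolation=cv2.INTER_CUBIC)
v=cv2.resize(w["image"],(360,270));o=np.zeros((597,600,3),np.uint8);o[:327]=c;o[327:,:360]=v
cv2.imwrite("pics/end.png",o[...,::-1])
E
```

```text
t 34.68 tcp [0.5329 0.1518 0.2096] yang -82.92 z [ 0.002  0.008 -1.   ] w 0.033 gf 0.0 F [-0.1 -0.8 -0.5] M [0.04 0.02 0.02] q [-1.22  0.36  1.05  1.92 -0.36  1.06 -1.46]
(array([[532.8, 159.4],
       [534.5, 146.5],
       [591.8, 153.7],
       [590.2, 166.6]], dtype=float32), ((562.3372192382812, 156.5459442138672), (57.810142517089844, 13.021136283874512), 7.2262701988220215))
```

View pics/end.png

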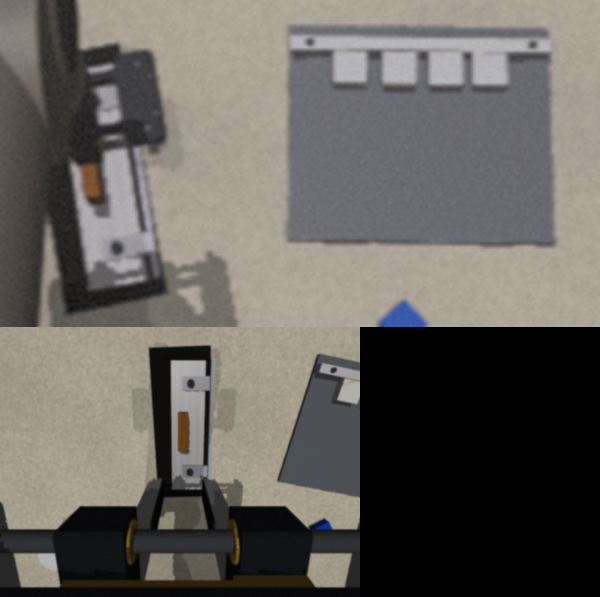

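The picture shows all four coupons flush in a row on the fence at (350–490, 68). The straightedge lies flat on the mat, about 14 mm from its centre, and the gripper is clear. Handing in.

```bash
python3 -c "
from plant import env
print(env.close_job())"
```

```text
the job is handed in; nothing more can be done
None
```

I handed the job in at about 35 s: all four coupons sit flush on the fence after a push of about 10 N held for over a second, and the straightedge is flat on its mat and released; the hand-in returned no verdict, and I could not measure the force on each coupon separately.

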